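# Weigh the marker set on the letter balance

### The arm

A 7-joint arm with a two-finger parallel gripper is mounted at the origin on a cart in front of the work surface, level with it; the furniture and walls round the work are solid. World frame = base frame: x ahead of the robot, y to its left, z up, the work surface at z = 0. Lengths are in m, angles in rad, forces in N, time in s.
With the tool pointing down it reaches from about 0.35 to 0.9 m from the base axis. Payload 19.9 kg.
Tool frame: the origin (TCP) lies between the finger pads; the fingertips stand 22 mm ahead of it and the grasp point (between the pads) lies 3 mm ahead of it; z points along the fingers, y is the line along which they close (so a half turn about z gives the same grasp; the last joint's range is limited). The gripper opens to 94 mm and grips with 3 to 60 N. Pads are 16 mm wide; open, the fingers measure 119 mm over their backs; the gripper's body (75 mm by 177 mm) begins 78 mm behind the grasp point.
Start: joints at [-1.202, 0.417, -0.01, 1.614, 0.005, 1.111, -0.053], TCP at [0.249, 0.573, 0.227] pointing down, gripper open.
Joint ranges: [-2.81, 2.81], [-0.39, 2.02], [-1.27, 1.25], [0.06, 2.57], [-1.19, 4.33], [0.19, 2], [-2.82, 2.82]. Speed limits (rad/s): [1.89, 1.89, 2.39, 2.39, 3.01, 3.01, 3.01].

### API

Orientations are given as a unit quaternion [w, x, y, z].
In Python, from plant import * gives the robot as it stands.
- The arm moves only by the tool carry_out, never from a script. Its argument "plan" is a list of rows, each an object of numbers: "x", "y", "z": the shift along the world's x, y, z in mm; "turn": the turn about the world's z in degrees; "claw": the finger opening in mm, from 0 to 94. A call has exactly 10 rows; each row shifts and turns the commanded pose from where the row before left it; what a row does not reach is not made up. A row lasts 1/10 s, in which the tool goes at most 50 mm and 8.59 degrees, less where a joint would pass 70% of its speed; a pose out of reach is approached as far as the arm can. A call with a gripper value outside its range is refused whole. The fingers move at their own pace and stop on an object; "squeeze" is the grip in N (left out, the last holds). Time passes only in rows, so rows that do not move let the fingers close, or fill a call up. It gives the time, the measured TCP pose, the force, the opening and the grip force at its end, in the units of the state.
- get_state(): the state, without advancing time (a new reading comes with each control period).
- read_camera(name): name is "side" or "top" or "wrist"; returns the picture (384x512x3 uint8, red, green, blue); there is no depth.
- camera_info(name): a dict with "intrinsics" (3x3 intrinsics, pixels), "world_to_cam" (4x4, takes a point from world to camera coordinates); the wrist camera has in their place "tool_from_camera" (4x4, takes a point from camera to tool coordinates, whose origin is the TCP and whose axes are the flange's). Camera axes: x right, y up, looking along -z (the intrinsics and any distortion apply to the point x, -y, -z); pixel columns grow to the right and rows downward; lengths in m; the calibration is good to about 2 mm. A picture is of the moment at which its call begins: read the wrist's pose just before it. camera_info takes no time and is no camera call.
- finish_job(): hands the job in; it is judged then, once.
The state is a dict: "clock": time; "joint_pos": joint angles; "qd": joint speeds; "tau": joint torques, N m; "tool_pos": TCP position; "orientation": TCP orientation; "ft_force": force on the tool from outside, world axes, zero at the start; "moment": the same for the moment, N m; "finger_gap": opening from 0.0 (shut) to 1.0 (fully open); "grasp_force": force on a finger pad.
Only numpy, scipy, OpenCV 4.12 (cv2) and the standard library are available. Lean on these libraries where they do the work, as an engineer would, in place of code of your own. Each camera call takes 0.05 s, during which the arm holds its last target. There are 200 camera calls.

### The job

Weigh the loose markers for posting. First, with the letter balance still empty, turn its black pointer knob back to the zero stop; then drop every marker from the wooden stand end-down into a slot of the balance's narrow tube, and put weights on the pan until the beam floats level. Leave spare weights lying on the desk, the pointer at zero and the stapler, tape and eraser where they are.

Things in the scene. Friction and masses are not known exactly. Their poses are not given: they have to be found in the camera images.
- marker_1_mid (a point): Capped felt marker (present or absent from start to start), square-ish barrel 12 x 12 mm, 138 mm long, 20 g. The point is its centre, half-way along; its z axis runs along the marker, towards the cap end (the upper end at the start).
- marker_2_mid (a point): Capped felt marker (present or absent from start to start), square-ish barrel 12 x 12 mm, 138 mm long, 20 g. The point is its centre, half-way along; its z axis runs along the marker, towards the cap end (the upper end at the start).
- marker_3_mid (a point): Capped felt marker (present or absent from start to start), square-ish barrel 12 x 12 mm, 138 mm long, 20 g. The point is its centre, half-way along; its z axis runs along the marker, towards the cap end (the upper end at the start).
- marker_4_mid (a point): Capped felt marker (present or absent from start to start), square-ish barrel 12 x 12 mm, 138 mm long, 20 g. The point is its centre, half-way along; its z axis runs along the marker, towards the cap end (the upper end at the start).
- marker_5_mid (a point): Capped felt marker (present or absent from start to start), square-ish barrel 12 x 12 mm, 138 mm long, 20 g. The point is its centre, half-way along; its z axis runs along the marker, towards the cap end (the upper end at the start).
- large_1_mid (a point): Large dark metal balance weight, a plain disc of 32 mm diameter, 20 mm tall, 40 g: balances two markers. The point is its centre, half-way up; z up.
- large_2_mid (a point): Large dark metal balance weight, a plain disc of 32 mm diameter, 20 mm tall, 40 g: balances two markers. The point is its centre, half-way up; z up.
- small_1_mid (a point): Small dark metal balance weight, a plain disc of 24 mm diameter, 18 mm tall, 20 g: balances one marker. The point is its centre, half-way up; z up.
- small_2_mid (a point): Small dark metal balance weight, a plain disc of 24 mm diameter, 18 mm tall, 20 g: balances one marker. The point is its centre, half-way up; z up.
- stand: Wooden marker stand, fixed, 85 x 186 x 80 mm, with five square wells (15 mm wide, 54 mm deep) 36 mm apart along its y. Origin under its centre on the desk, z up. The markers lean 0.25 to 0.31 rad from upright towards its -x side, stick out 84 mm along their length and lift out along their own axis. Room for fingers is in front of and behind each marker; beside it are only 24 mm to the next.
- balance: Grey housing of the letter balance, fixed to the desk, 100 x 280 x 28 mm, with a low foot at its front (-x) that carries the pointer knob. Origin under the centre of the housing on the desk, z up, y along the beam. The beam's pivot axis lies along x, 50 mm above the origin.
- beam (a joint): Tilt of the balance beam in rad: 0 is level, negative is tube side (+y) down, positive is pan side (-y) down; stops at -0.1 and 0.1. A soft spring centres it, so it is level when empty; one marker too many or too few tilts it by 0.07 rad or more. Tube and pan sit on the beam and tip with it, 110 mm either side of the pivot.
- tube_floor (a point): Centre of the inner floor of the tall narrow tube on the +y end of the beam: 102 mm (x) by 27 mm (y, along the beam) and 101 mm deep inside, walls 3 mm, parted by four full-height walls into five slots 18 mm wide, whose centres lie at x = -42, -21, 0, 21 and 42 mm. Each slot takes one marker. Axes: x across the beam, y along it, away from the pan, z up the tube.
- tube_mouth (a point): Centre of the tube's open top, 101 mm above its floor; same axes.
- pan_floor (a point): Centre of the inner floor of the shallow oblong pan on the -y end of the beam. Inside, the pan is 110 mm (x, across the beam) by 36 mm (y, along the beam), with a rim 6 mm high; it holds three weights in a row along x. Axes: x across the beam, y along the beam, towards the tube, z up.
- pointer (a joint): Turn of the black pointer knob in rad: 0 is against the zero stop, and it grows as the knob is turned clockwise seen from above (to at most 1.7). Turn it counter-clockwise to reset; it stays where it is left (friction 0.03 N m).
- pointer_grip (a point): On the vertical axis of the pointer knob, at the height to grip. The grip is an upright bar 42 x 14 mm and 32 mm tall, its top 60 mm above the desk, on a round skirt whose top is 30 mm above the desk; this point is 53 mm above the desk. The long side of the bar lies along the x axis of this point.
- stapler: Teal stapler, 34 x 135 x 42 mm, a bystander behind the balance. Origin under its centre.
- tape_roll: Roll of tape lying flat, 74 mm across, 19 mm high, a bystander. Origin under its centre.
- eraser: Eraser, 20 x 43 x 13 mm, a bystander behind the balance. Origin under its centre.

How it is judged:
On the way, in this order (a step that is already met when the one before it is completed fails the run):
1. pointer knob back at its zero stop while tube and pan are still empty (value of joint pointer below 0.1 rad and distance between each of marker_1_mid, marker_2_mid, marker_3_mid, marker_4_mid, marker_5_mid and tube_floor above 0.13 m and distance between each of large_1_mid, large_2_mid, small_1_mid, small_2_mid and pan_floor above 0.07 m), for 0.2 s.
2. every marker stands in the tube (x of marker_1_mid in the frame of tube_floor between -0.054 and 0.054 m and y of marker_1_mid in the frame of tube_floor between -0.022 and 0.022 m and z of marker_1_mid in the frame of tube_floor between 0.03 and 0.09 m and angle between the z axis of each of marker_1_mid, marker_2_mid, marker_3_mid, marker_4_mid, marker_5_mid and the z axis of tube_floor, either way round below 0.4 rad and x of marker_2_mid in the frame of tube_floor between -0.054 and 0.054 m and y of marker_2_mid in the frame of tube_floor between -0.022 and 0.022 m and z of marker_2_mid in the frame of tube_floor between 0.03 and 0.09 m and x of marker_3_mid in the frame of tube_floor between -0.054 and 0.054 m and y of marker_3_mid in the frame of tube_floor between -0.022 and 0.022 m and z of marker_3_mid in the frame of tube_floor between 0.03 and 0.09 m and x of marker_4_mid in the frame of tube_floor between -0.054 and 0.054 m and y of marker_4_mid in the frame of tube_floor between -0.022 and 0.022 m and z of marker_4_mid in the frame of tube_floor between 0.03 and 0.09 m and x of marker_5_mid in the frame of tube_floor between -0.054 and 0.054 m and y of marker_5_mid in the frame of tube_floor between -0.022 and 0.022 m and z of marker_5_mid in the frame of tube_floor between 0.03 and 0.09 m), for 0.2 s.
At the end, for the whole second after the job is handed in: Every marker stands end-down in the tube (its centre 30 to 90 mm above the tube's floor, within 0.4 rad of the tube's axis); the beam is still and level within 0.035 rad; the pointer knob is within 0.1 rad of its zero stop; every weight lies either in the pan or on the desk (all of step 2 and value of joint beam between -0.035 and 0.035 rad and velocity of joint beam between -0.05 and 0.05 rad/s and value of joint pointer below 0.1 rad and (height (world z) of large_1_mid below 0.022 m or (x of large_1_mid in the frame of pan_floor between -0.058 and 0.058 m and y of large_1_mid in the frame of pan_floor between -0.021 and 0.021 m and z of large_1_mid in the frame of pan_floor between 0 and 0.035 m)) and (height (world z) of large_2_mid below 0.022 m or (x of large_2_mid in the frame of pan_floor between -0.058 and 0.058 m and y of large_2_mid in the frame of pan_floor between -0.021 and 0.021 m and z of large_2_mid in the frame of pan_floor between 0 and 0.035 m)) and (height (world z) of small_1_mid below 0.022 m or (x of small_1_mid in the frame of pan_floor between -0.058 and 0.058 m and y of small_1_mid in the frame of pan_floor between -0.021 and 0.021 m and z of small_1_mid in the frame of pan_floor between 0 and 0.035 m)) and (height (world z) of small_2_mid below 0.022 m or (x of small_2_mid in the frame of pan_floor between -0.058 and 0.058 m and y of small_2_mid in the frame of pan_floor between -0.021 and 0.021 m and z of small_2_mid in the frame of pan_floor between 0 and 0.035 m))); the robot touches nothing.
It fails at once if the stapler, the tape or the eraser is moved more than 30 mm (distance of any of stapler, tape_roll, eraser from where it was at the start of the episode above 0.03 m).
Of marker_1, marker_2, marker_3, marker_4, marker_5 only 3 to 5 are there at a start; the rules pass over those that are not, and their reading is None.
At some moment in a run one of large_1, large_2, small_1, small_2 may be knocked a few centimetres aside while the robot is not near it.
It also fails if it takes over 210 s, if anything falls off the work surface, if the arm or the gripper's body presses on something with over 40 N, if the wrist force passes 120 N, or if a joint passes its speed limit or range.

## Working session

There is one attempt and no reset: what is moved stays moved. The work goes in short steps, Python scripts to look and compute and a tool call to move; the robot and the scene stay as the last step left them, time stands still between calls to the robot, and variables do not carry over. Pictures are saved under pics/ and viewed, at most 14 in all, crops included, and the job is handed in when it is done.

Besides the shell and the picture viewer there is one more tool, called after "Call:" as name(argument=value, ...), one argument or row to a line, values as JSON. carry_out: Moves the arm, as the interface text tells. Its arguments: {"type":"object","properties":{"plan":{"type":"array","items":{"type":"object","properties":{"x":{"type":"number"},"y":{"type":"number"},"z":{"type":"number"},"turn":{"type":"number"},"claw":{"type":"number"}}}},"squeeze":{"type":"number"}},"required":["plan"]}

```bash
ls; mkdir -p pics
python3 - <<'E'
from plant import *
import cv2
s=get_state();print(s)
for n in("side","top","wrist"):
    print(n,camera_info(n)); cv2.imwrite(f"pics/{n}0.png",read_camera(n)[...,::-1])
E
```

```text
pics
{'clock': 0.0, 'joint_pos': array([-1.20247531,  0.41795117, -0.01031842,  1.61418064,  0.00468615,
        1.11070816, -0.05299092]), 'qd': array([-0.00077476, -0.00056384,  0.00042707,  0.00110502, -0.00235122,
        0.00106762, -0.00081771]), 'tau': array([-8.30273450e-06, -8.51248455e+01,  6.38597477e-01, -4.26005602e+01,
       -4.89413284e-02,  1.85567810e-02,  1.28801544e-04]), 'tool_pos': array([0.2488839 , 0.57291712, 0.22683672]), 'orientation': array([-8.84826926e-05,  2.03467128e-01,  9.79081587e-01, -6.05185702e-04]), 'ft_force': array([ 0.20343936,  0.06489437, -0.80778963]), 'moment': array([-0.01772781,  0.05345651, -0.02597452]), 'grasp_force': 0.0, 'finger_gap': 0.9986925829228711}
side {'intrinsics': array([[350.62914909,   0.        , 252.69059321],
       [  0.        , 350.62914909, 192.10189901],
       [  0.        ,   0.        ,   1.        ]]), 'world_to_cam': array([[-0.99629293, -0.08337522, -0.02118909,  0.61362323],
       [ 0.03020906, -0.56970767,  0.82129202, -0.10846139],
       [-0.08054699,  0.81760733,  0.57011441, -1.26247561],
       [ 0
[... 326 characters left out ...]
0.04148773,  0.20205152, -0.62075229],
       [-0.20175395,  0.01128211,  0.97937126, -1.31414365],
       [ 0.        ,  0.        ,  0.        ,  1.        ]])}
wrist {'intrinsics': array([[318.43038602,   0.        , 257.53241319],
       [  0.        , 318.43038602, 194.28769502],
       [  0.        ,   0.        ,   1.        ]]), 'tool_from_camera': array([[ 3.88427469e-04,  9.72031387e-01,  2.34850658e-01,
         6.74743729e-02],
       [ 9.99999547e-01, -5.81756520e-04,  7.53918706e-04,
        -5.21951821e-04],
       [ 8.69458547e-04,  2.34850258e-01, -9.72031172e-01,
        -1.56591098e-01],
       [ 0.00000000e+00,  0.00000000e+00,  0.00000000e+00,
         1.00000000e+00]])}
```

View pics/top0.png

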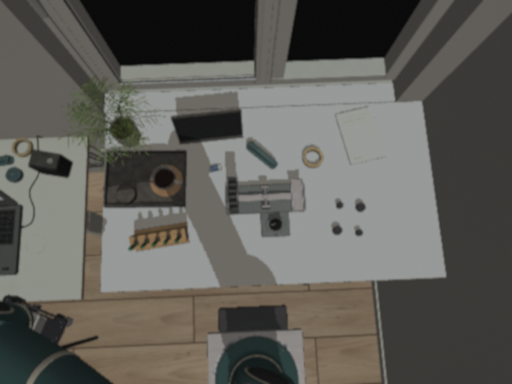

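View pics/side0.png

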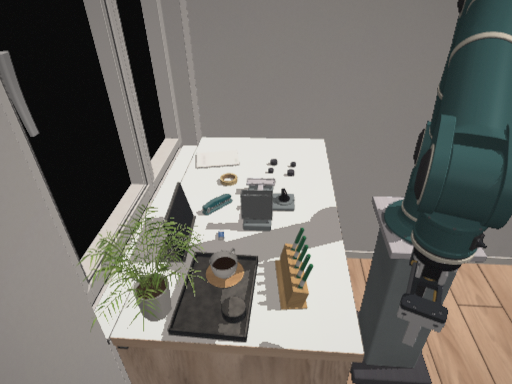

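The top view shows the stand at left (~(160,240)) with about 4–5 markers. The balance is at centre: tube (232,196), pan (296,196), knob (276,224). The four weights are at (339,204), (361,205), (337,229) and (358,230). The side view shows the marker row at (300,255).

```bash
cat > h.py <<'E'
from plant import *
import numpy as np, cv2
from scipy.spatial.transform import Rotation as R
def cam(n,s=None):
    i=camera_info(n);K=i["intrinsics"]
    if n=="wrist":
        s=s or get_state();T=np.eye(4);q=s["orientation"]
        T[:3,:3]=R.from_quat(np.r_[q[1:],q[0]]).as_matrix();T[:3,3]=s["tool_pos"]
        W=np.linalg.inv(T@i["tool_from_camera"])
    else: W=i["world_to_cam"]
    return K,W
def plane(n,uv,z,s=None,C=None):
    K,W=C or cam(n,s);out=[]
    for u,v in np.atleast_2d(uv).astype(float):
        d=np.linalg.inv(K)@[u,v,1];d=W[:3,:3].T@(d*[1,-1,-1]);o=-W[:3,:3].T@W[:3,3]
        out.append(o+d*(z-o[2])/d[2])
    return np.array(out)
def proj(n,P,s=None,C=None):
    K,W=C or cam(n,s);P=np.atleast_2d(P)@W[:3,:3].T+W[:3,3];p=(P*[1,-1,-1])@K.T
    return p[:,:2]/p[:,2:]
def yaw():
    q=get_state()["orientation"];return R.from_quat(np.r_[q[1:],q[0]]).as_matrix()[:,:2]
def snap(name):
    s=get_state();im=read_camera("wrist")[...,::-1].copy();cv2.imwrite(f"pics/{name}.png",im);np.save(f"pics/{name}.npy",np.r_[s["tool_pos"],s["orientation"]])
    return s,im
E
python3 - <<'E'
from h import *
np.set_printoptions(precision=3,suppress=True)
for nm,uv,z in [("knob",(276,224),.055),("tube",(232,196),.15),("pan",(296,196),.06),("weights",[(339,204),(361,205),(337,229),(358,230)],.02),("stand",(159,240),.08),("caps",[(138,245),(175,237)],.16),("tape",(312,157),.02),("stapler",(262,153),.03),("eraser",(215,167),.01)]:
    print(nm,plane("top",uv,z).tolist())
print(yaw())
im=cv2.imread("pics/top0.png")[140:270,115:390];cv2.imwrite("pics/topc.png",cv2.resize(im,None,fx=2.9,fy=2.9,interpolation=cv2.INTER_CUBIC))
E
```

```text
knob [[0.5008049552121812, -0.08829007844606679, 0.05499999999999994]]
tube [[0.5853938366948841, 0.05415614065947436, 0.1499999999999999]]
pan [[0.5933650559926418, -0.1617604142000348, 0.06000000000000005]]
weights [[0.5658161017363911, -0.31593177655248045, 0.020000000000000018], [0.5589863421421775, -0.3928297848263637, 0.020000000000000018], [0.47848369502349486, -0.30127475150981814, 0.020000000000000018], [0.4719189697595999, -0.3737441620280733, 0.020000000000000018]]
stand [[0.46149224994057525, 0.301898402238451, 0.08000000000000007]]
caps [[0.44176760353882927, 0.3492559709695906, 0.15999999999999992], [0.46155076915774523, 0.23494760679633855, 0.15999999999999992]]
tape [[0.7408448912441151, -0.23389465089753395, 0.020000000000000018]]
stapler [[0.7603586987184383, -0.054423388445600525, 0.030000000000000027]]
eraser [[0.7211033164484488, 0.11635660928245264, 0.010000000000000009]]
[[-0.917  0.398]
 [ 0.398  0.917]
 [-0.    -0.001]]
```

View pics/topc.png

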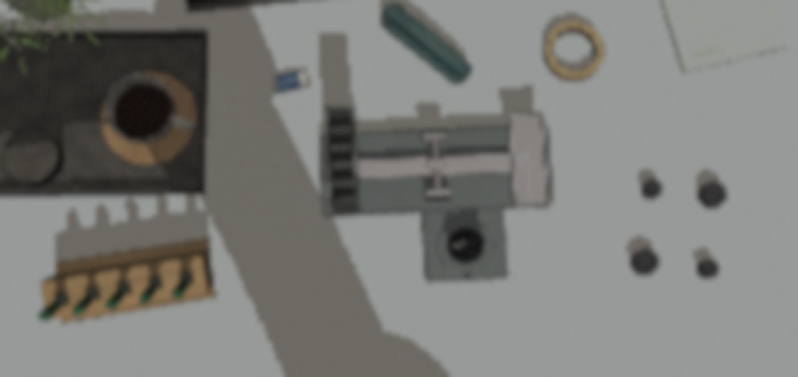

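The enlarged top view shows five markers in the stand, at (55,300) to (182,280) in the crop. It also shows the tube with 5 slots at (340,160), the pan at (530,160), the knob at (463,243), and the weights: large at (711,190) and (643,260), small at (650,187) and (707,267). I'll move above the stand for a look from close by.

Call:
carry_out(
  plan=[
    {"x": 20, "y": -27, "z": 15, "turn": -5.7},
    {"x": 20, "y": -27, "z": 15, "turn": -5.7},
    {"x": 20, "y": -27, "z": 15, "turn": -5.7},
    {"x": 20, "y": -27, "z": 15, "turn": -5.7},
    {"x": 20, "y": -27, "z": 15, "turn": -5.7},
    {"x": 20, "y": -27, "z": 15, "turn": -5.7},
    {"x": 20, "y": -27, "z": 15, "turn": -5.7},
    {"x": 20, "y": -27, "z": 15, "turn": -5.7},
    {"x": 20, "y": -27, "z": 5, "turn": -5.7},
    {"x": 20, "y": -27, "z": 0, "turn": -5.7},
  ],
)

```text
$.plan[0]: bad value
```

Run:
```python
from h import *
s,im=snap("w_stand");print(s["tool_pos"],s["clock"],yaw())
```

```text
[0.24890116 0.57302444 0.22699059] 0.15 [[-9.17218265e-01  3.98384992e-01]
 [ 3.98385050e-01  9.17217998e-01]
 [-7.18592099e-05 -7.36692867e-04]]
```

View pics/w_stand.png

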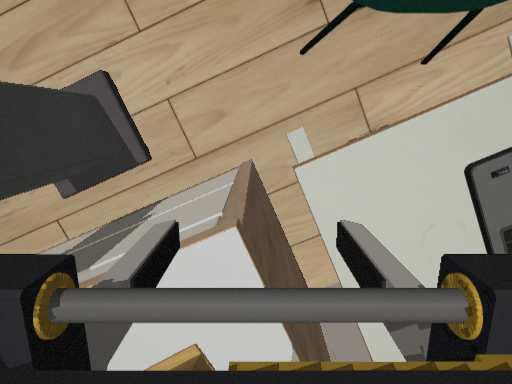

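The wrist view shows the fingertips at (170,225) and (345,225), so the useful view lies on the tool's +x side. The row was refused, so I'll include claw in each row.

Call:
carry_out(
  plan=[
    {"x": 20, "y": -27, "z": 15, "turn": -5.7, "claw": 94},
    {"x": 20, "y": -27, "z": 15, "turn": -5.7, "claw": 94},
    {"x": 20, "y": -27, "z": 15, "turn": -5.7, "claw": 94},
    {"x": 20, "y": -27, "z": 15, "turn": -5.7, "claw": 94},
    {"x": 20, "y": -27, "z": 15, "turn": -5.7, "claw": 94},
    {"x": 20, "y": -27, "z": 15, "turn": -5.7, "claw": 94},
    {"x": 20, "y": -27, "z": 15, "turn": -5.7, "claw": 94},
    {"x": 20, "y": -27, "z": 15, "turn": -5.7, "claw": 94},
    {"x": 20, "y": -27, "z": 5, "turn": -5.7, "claw": 94},
    {"x": 20, "y": -27, "z": 0, "turn": -5.7, "claw": 94},
  ],
)

```text
clock: 1.2
tool_pos: [0.4498, 0.3022, 0.3533]
orientation: [0.0, 0.648, 0.762, 0.001]
ft_force: [0.7, 0.5, -0.8]
finger_gap: 1.0
grasp_force: 0.0
```

Run:
```python
from h import *
s,im=snap("w_stand2");print(s["tool_pos"],s["clock"],yaw())
```

```text
[0.44982068 0.3021601  0.35334453] 1.2 [[-1.48927284e-01  9.88846706e-01]
 [ 9.88847757e-01  1.48928531e-01]
 [-8.81788460e-04  1.57619057e-03]]
```

View pics/w_stand2.png

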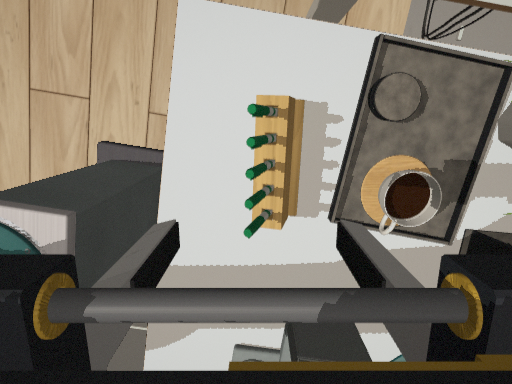

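The view shows five green-capped markers. Their cap ends are at about (252,110), (251,143), (251,172), (250,200) and (249,232), and they enter the stand at (275,111) to (267,213). I'll measure them by mask.

Run:
```python
from h import *
np.set_printoptions(precision=4,suppress=True)
im=cv2.imread("pics/w_stand2.png");s=get_state()
hsv=cv2.cvtColor(im,cv2.COLOR_BGR2HSV)
g=cv2.inRange(hsv,(50,100,20),(90,255,255));g[:, :220]=0;g[:,300:]=0;g[:90]=0;g[245:]=0
C=cam("wrist",s)
n,l,st,ce=cv2.connectedComponentsWithStats(g)
for i in range(1,n):
    if st[i,4]<20: continue
    p=np.argwhere(l==i)[:,::-1].astype(float);c=p.mean(0);w,v=np.linalg.eigh(np.cov(p.T));d=v[:,1]*np.sign(v[0,1]);t=(p-c)@d
    print(i,st[i].tolist(),c,"dir",d,"left",c+d*t.min(),"right",c+d*t.max(), plane("",c+d*(t.min()),.161,C=C))
w=cv2.inRange(hsv,(8,80,120),(22,255,255));w[:,:240]=0;w[:,310:]=0;w[:90]=0;w[235:]=0
cn=max(cv2.findContours(w,0,2)[0],key=cv2.contourArea);print(cv2.minAreaRect(cn),cv2.boxPoints(cv2.minAreaRect(cn)))
cv2.imwrite("pics/c1.png",cv2.resize(im[85:245,225:315],None,fx=3.7,fy=3.7,interpolation=cv2.INTER_CUBIC))
```

```text
1 [248, 104, 22, 13, 205] [257.8829 109.8732] dir [0.9929 0.1193] left [247.8003 108.6618] right [268.9753 111.2059] [[0.4316 0.3705 0.161 ]]
3 [247, 135, 21, 14, 189] [256.5926 140.9894] dir [ 0.9705 -0.2413] left [246.8535 143.4107] right [267.0941 138.3786] [[0.4358 0.3343 0.161 ]]
6 [246, 163, 21, 17, 186] [255.5215 170.6129] dir [ 0.8793 -0.4763] left [246.3225 175.5954] right [265.555  165.1784] [[0.4402 0.2991 0.161 ]]
8 [245, 190, 21, 20, 191] [254.4607 198.8953] dir [ 0.7711 -0.6367] left [245.8384 206.0153] right [263.518  191.4162] [[0.4446 0.2643 0.161 ]]
10 [244, 216, 21, 22, 201] [253.4826 226.0995] dir [ 0.683  -0.7304] left [245.0849 235.0794] right [262.0281 216.9615] [[0.4487 0.2294 0.161 ]]
((269.8219909667969, 161.7586212158203), (32.37644577026367, 133.73193359375), 2.070030689239502) [[251.2291 227.9962]
 [256.0596  94.3516]
 [288.4149  95.521 ]
 [283.5844 229.1657]]
```

View pics/c1.png

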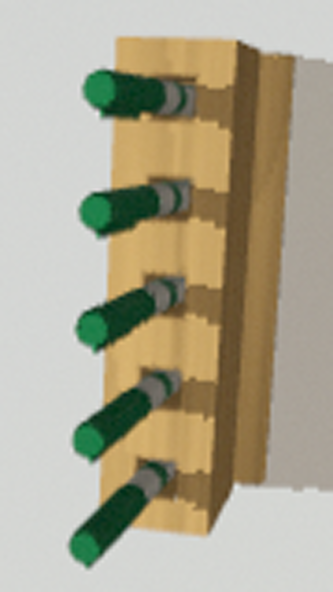

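The crop shows the round cap ends at (102,91), (97,212), (92,327), (89,441) and (85,546), and the wells around (178,97) for the first and (156,477) for the last.

Run:
```python
from h import *
np.set_printoptions(precision=4,suppress=True)
C=cam("wrist",get_state())
f=lambda a:np.array(a)/3.7+[225,85]
caps=plane("",f([(102,91),(97,212),(92,327),(89,441),(85,546)]),.161,C=C)
b=plane("",f([(178,97),(156,477)]),.08,C=C)
print(caps);print(b)
d=caps[0]-caps[4];print(np.degrees(np.arctan2(-d[0],d[1])),np.linalg.norm(d)/4)
d=b[0]-b[1];print(np.degrees(np.arctan2(-d[0],d[1])),np.linalg.norm(d)/4)
```

```text
[[0.4367 0.3703 0.161 ]
 [0.4403 0.3362 0.161 ]
 [0.4437 0.3022 0.161 ]
 [0.4479 0.267  0.161 ]
 [0.4516 0.233  0.161 ]]
[[0.4621 0.3738 0.08  ]
 [0.4764 0.2342 0.08  ]]
6.162402335315567 0.03452499114665901
5.824882683527242 0.03507050936415855
```

Run:
```python
from h import *
np.set_printoptions(precision=4,suppress=True)
C=cam("wrist",get_state())
f=lambda a:np.array(a)/3.7+[225,85]
for z in (.161,.15,.145,.14):
    c=plane("",f([(102,91),(97,212),(92,327),(89,441),(85,546)]),z,C=C);b=plane("",f([(178,97),(156,477)]),z-.0807,C=C)
    print(z,np.linalg.norm(c[0]-c[4])/4,np.linalg.norm(b[0]-b[1])/4,c[[0,4]],b,c[[0,4]]-b)
```

```text
0.161 0.03452499114665901 0.035046018895860495 [[0.4367 0.3703 0.161 ]
 [0.4516 0.233  0.161 ]] [[0.4621 0.3738 0.0803]
 [0.4764 0.2343 0.0803]] [[-0.0254 -0.0035  0.0807]
 [-0.0248 -0.0013  0.0807]]
0.15 0.03561441393476307 0.03594400273345571 [[0.4365 0.3705 0.15  ]
 [0.4518 0.2289 0.15  ]] [[0.4626 0.374  0.0693]
 [0.4772 0.231  0.0693]] [[-0.0261 -0.0035  0.0807]
 [-0.0254 -0.0021  0.0807]]
0.145 0.036109606111174 0.03635217720508989 [[0.4365 0.3706 0.145 ]
 [0.452  0.227  0.145 ]] [[0.4628 0.3741 0.0643]
 [0.4776 0.2295 0.0643]] [[-0.0264 -0.0035  0.0807]
 [-0.0256 -0.0025  0.0807]]
0.14 0.03660479828758494 0.03676035167672406 [[0.4364 0.3707 0.14  ]
 [0.4521 0.2251 0.14  ]] [[0.4631 0.3742 0.0593]
 [0.478  0.228  0.0593]] [[-0.0267 -0.0036  0.0807]
 [-0.0259 -0.0029  0.0807]]
```

Call:
carry_out(
  plan=[
    {"x": 5, "y": -48, "z": 0, "claw": 94},
    {"x": 5, "y": -48, "z": 0, "claw": 94},
    {"x": 5, "y": -48, "z": 0, "claw": 94},
    {"x": 5, "y": -48, "z": 0, "claw": 94},
    {"x": 5, "y": -48, "z": -5, "claw": 94},
    {"x": 5, "y": -48, "z": -5, "claw": 94},
    {"x": 5, "y": -48, "z": -5, "claw": 94},
    {"x": 5, "y": -48, "z": -5, "claw": 94},
    {"x": 5, "y": -48, "z": -5, "claw": 94},
    {"x": 5, "y": -48, "z": -5, "claw": 94},
  ],
)

```text
$.plan[0]: bad value
```

Run:
```python
from h import *
s,im=snap("w_bal");print(s["tool_pos"],s["clock"])
cv2.imwrite("pics/w_balc.png",cv2.resize(im[20:260,100:440],None,fx=2.3,fy=2.3,interpolation=cv2.INTER_CUBIC))
```

```text
[0.45299027 0.29718666 0.35307029] 1.25
```

View pics/w_balc.png

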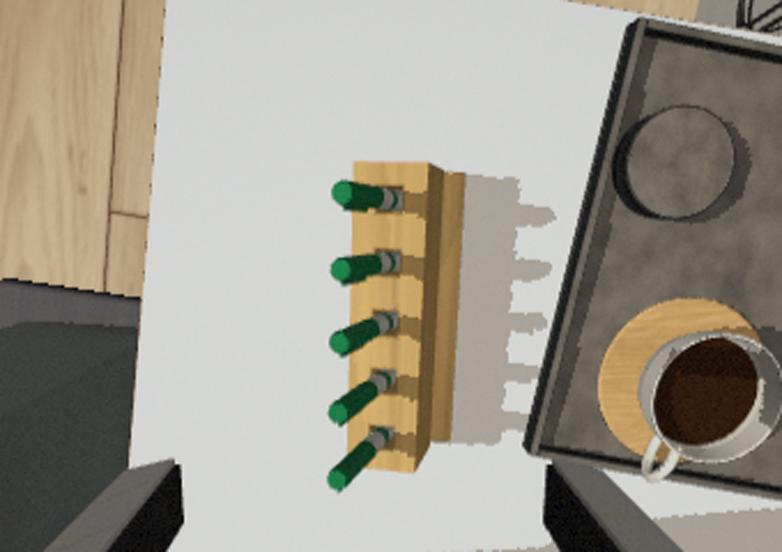

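That move was also refused, since every row needs all the keys, and the picture shows the stand again.

Call:
carry_out(
  plan=[
    {"x": 5, "y": -50, "z": 0, "turn": 0, "claw": 94},
    {"x": 5, "y": -50, "z": 0, "turn": 0, "claw": 94},
    {"x": 5, "y": -50, "z": 0, "turn": 0, "claw": 94},
    {"x": 5, "y": -50, "z": 0, "turn": 0, "claw": 94},
    {"x": 5, "y": -50, "z": -5, "turn": 0, "claw": 94},
    {"x": 5, "y": -50, "z": -5, "turn": 0, "claw": 94},
    {"x": 5, "y": -50, "z": -5, "turn": 0, "claw": 94},
    {"x": 5, "y": -50, "z": -5, "turn": 0, "claw": 94},
    {"x": 5, "y": -50, "z": -5, "turn": 0, "claw": 94},
    {"x": 5, "y": -20, "z": -5, "turn": 0, "claw": 94},
  ],
)

```text
clock: 2.3
tool_pos: [0.498, -0.1674, 0.3226]
orientation: [0.0, 0.647, 0.762, -0.0]
ft_force: [0.0, 1.4, 0.7]
finger_gap: 1.001
grasp_force: 0.0
```

Run:
```python
from h import *
s,im=snap("w_bal");print(s["tool_pos"],s["clock"])
cv2.imwrite("pics/w_balc.png",cv2.resize(im[20:260,100:440],None,fx=2.3,fy=2.3,interpolation=cv2.INTER_CUBIC))
```

```text
[ 0.49798723 -0.16737659  0.32264397] 2.3
```

View pics/w_balc.png

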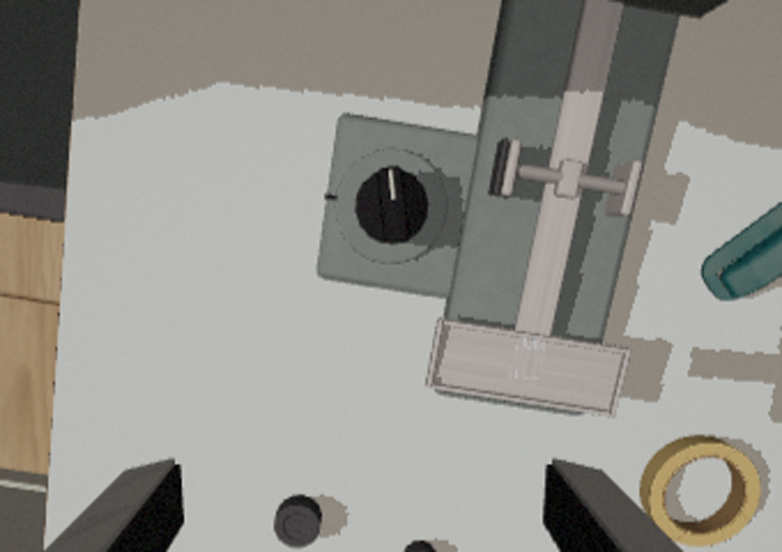

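The view shows the knob at (391,205) with its white pointer aimed up, towards (390,168). The zero mark is at left (330,196), so the knob needs about 75° counter-clockwise. The pan corners are at (440,320), (628,348), (615,415) and (430,385). The tube is at the top edge, and weights appear at (298,520) and (420,548).

Run:
```python
from h import *
np.set_printoptions(precision=4,suppress=True)
s=np.load("pics/w_bal.npy");S={"tool_pos":s[:3],"orientation":s[3:]}
C=cam("wrist",S);f=lambda a:np.array(a)/2.3+[100,20]
im=cv2.imread("pics/w_bal.png");g=cv2.cvtColor(im,6)
m=(g<55).astype(np.uint8);n,l,st,ce=cv2.connectedComponentsWithStats(m)
for i in range(1,n):
    if 60<st[i,4]<3000: print(st[i],ce[i])
k=plane("",f([(391,205)]),.06,C=C);print("knob",k,k-s[:3])
p=plane("",f([(394,198),(390,168)]),.061,C=C);print("ptr",np.degrees(np.arctan2(*(p[1]-p[0])[[1,0]])))
mk=plane("",f([(330,196)]),.028,C=C);print("mark",mk)
print("base",plane("",f([(343,113),(478,133),(320,277),(445,297)]),.028,C=C))
pan=plane("",f([(440,320),(628,348),(615,415),(430,385)]),.055,C=C);print("pan",pan,pan.mean(0))
st=get_state();print(np.degrees(np.arctan2(yaw()[1,1],yaw()[0,1])))
```

```text
[  0   0  13  50 454] [ 4.8194 18.7643]
[ 311    0  141   62 2432] [377.5493  11.0366]
[413  80  85  68 448] [461.6875 102.9464]
[255  92  31  34 777] [270.0669 109.4286]
[221 235  19  12  78] [231.0385 238.9615]
knob [[ 0.5009 -0.0891  0.06  ]] [[ 0.0029  0.0782 -0.2626]]
ptr 107.80619783734917
mark [[ 0.4653 -0.0891  0.028 ]]
base [[ 0.4657 -0.0421  0.028 ]
 [ 0.5449 -0.0401  0.028 ]
 [ 0.4666 -0.137   0.028 ]
 [ 0.5439 -0.1365  0.028 ]]
pan [[ 0.5402 -0.1479  0.055 ]
 [ 0.6519 -0.1462  0.055 ]
 [ 0.6542 -0.1869  0.055 ]
 [ 0.5416 -0.1869  0.055 ]] [ 0.597 -0.167  0.055]
9.28284112957165
```

Call:
carry_out(
  plan=[
    {"x": 3, "y": 40, "z": 0, "turn": 6.7, "claw": 60},
    {"x": 0, "y": 38, "z": -15, "turn": 0, "claw": 60},
    {"x": 0, "y": 0, "z": -45, "turn": 0, "claw": 60},
    {"x": 0, "y": 0, "z": -45, "turn": 0, "claw": 60},
    {"x": 0, "y": 0, "z": -45, "turn": 0, "claw": 60},
    {"x": 0, "y": 0, "z": -45, "turn": 0, "claw": 60},
    {"x": 0, "y": 0, "z": -40, "turn": 0, "claw": 60},
    {"x": 0, "y": 0, "z": -20, "turn": 0, "claw": 60},
    {"x": 0, "y": 0, "z": -11, "turn": 0, "claw": 60},
    {"x": 0, "y": 0, "z": 0, "turn": 0, "claw": 60},
  ],
  squeeze=20,
)

```text
clock: 3.35
tool_pos: [0.5012, -0.085, 0.0559]
orientation: [-0.001, 0.6, 0.8, -0.001]
ft_force: [0.4, 0.1, 1.2]
finger_gap: 0.635
grasp_force: 0.0
```

Call:
carry_out(
  plan=[
    {"x": 0, "y": 0, "z": 0, "turn": 0, "claw": 8},
    {"x": 0, "y": 0, "z": 0, "turn": 0, "claw": 8},
    {"x": 0, "y": 0, "z": 0, "turn": 0, "claw": 8},
    {"x": 0, "y": 0, "z": 0, "turn": 0, "claw": 8},
    {"x": 0, "y": 0, "z": 0, "turn": 0, "claw": 8},
    {"x": 0, "y": 0, "z": 0, "turn": 0, "claw": 8},
    {"x": 0, "y": 0, "z": 0, "turn": 0, "claw": 8},
    {"x": 0, "y": 0, "z": 0, "turn": 0, "claw": 8},
    {"x": 0, "y": 0, "z": 0, "turn": 0, "claw": 8},
    {"x": 0, "y": 0, "z": 0, "turn": 0, "claw": 8},
  ],
)

```text
clock: 4.35
tool_pos: [0.5015, -0.0853, 0.0568]
orientation: [-0.0, 0.6, 0.8, -0.0]
ft_force: [-2.2, 0.1, 6.0]
finger_gap: 0.153
grasp_force: 20.0
```

Call:
carry_out(
  plan=[
    {"x": 0, "y": 0, "z": 0, "turn": 8, "claw": 8},
    {"x": 0, "y": 0, "z": 0, "turn": 8, "claw": 8},
    {"x": 0, "y": 0, "z": 0, "turn": 8, "claw": 8},
    {"x": 0, "y": 0, "z": 0, "turn": 8, "claw": 8},
    {"x": 0, "y": 0, "z": 0, "turn": 8, "claw": 8},
    {"x": 0, "y": 0, "z": 0, "turn": 8, "claw": 8},
    {"x": 0, "y": 0, "z": 0, "turn": 8, "claw": 8},
    {"x": 0, "y": 0, "z": 0, "turn": 8, "claw": 8},
    {"x": 0, "y": 0, "z": 0, "turn": 5, "claw": 8},
    {"x": 0, "y": 0, "z": 0, "turn": 0, "claw": 8},
  ],
)

```text
clock: 5.35
tool_pos: [0.5, -0.0873, 0.0567]
orientation: [-0.001, 0.041, 0.999, -0.001]
ft_force: [-13.3, -8.9, 15.0]
finger_gap: 0.147
grasp_force: 20.0
```

Run:
```python
from h import *
s=get_state();print(s["clock"],s["tool_pos"],s["moment"],s["ft_force"],s["finger_gap"],np.degrees(np.arctan2(yaw()[1,1],yaw()[0,1])))
```

```text
5.35 [ 0.50001384 -0.08731843  0.05671872] [-2.49471449  3.12262345  0.00441081] [-13.2632574   -8.89609067  15.01132376] 0.1467300883999068 85.29792248532652
```

Call:
carry_out(
  plan=[
    {"x": 0, "y": 0, "z": 0, "turn": 2, "claw": 8},
    {"x": 0, "y": 0, "z": 0, "turn": 2, "claw": 8},
    {"x": 0, "y": 0, "z": 0, "turn": 2, "claw": 8},
    {"x": 0, "y": 0, "z": 0, "turn": 1, "claw": 8},
    {"x": 0, "y": 0, "z": 0, "turn": 0, "claw": 8},
    {"x": 0, "y": 0, "z": 0, "turn": 0, "claw": 8},
    {"x": 0, "y": 0, "z": 0, "turn": 0, "claw": 8},
    {"x": 0, "y": 0, "z": 0, "turn": 0, "claw": 8},
    {"x": 0, "y": 0, "z": 0, "turn": 0, "claw": 8},
    {"x": 0, "y": 0, "z": 0, "turn": 0, "claw": 8},
  ],
)

```text
clock: 6.35
tool_pos: [0.5, -0.0875, 0.0567]
orientation: [-0.001, -0.018, 1.0, -0.001]
ft_force: [-12.6, -11.1, 14.3]
finger_gap: 0.154
grasp_force: 20.4
```

Run:
```python
from h import *
s=get_state();print(s["clock"],s["tool_pos"],s["moment"],s["ft_force"],s["finger_gap"],np.degrees(np.arctan2(yaw()[1,1],yaw()[0,1])))
```

```text
6.35 [ 0.50003479 -0.08745204  0.05671624] [-2.747889    3.01302403 -0.41025007] [-12.64394145 -11.14002258  14.29170733] 0.15404176875492098 92.06510940514777
```

The knob has reached its stop: the z moment went from 0 to -0.41 N m. I'll release, rise and look at the tube.

Call:
carry_out(
  plan=[
    {"x": 0, "y": 0, "z": 0, "turn": 0, "claw": 50},
    {"x": 0, "y": 0, "z": 0, "turn": 0, "claw": 50},
    {"x": 0, "y": 0, "z": 0, "turn": 0, "claw": 50},
    {"x": 0, "y": 0, "z": 0, "turn": 0, "claw": 50},
    {"x": 0, "y": 0, "z": 25, "turn": 0, "claw": 50},
    {"x": 0, "y": 0, "z": 45, "turn": 0, "claw": 50},
    {"x": 0, "y": 0, "z": 45, "turn": 0, "claw": 50},
    {"x": 0, "y": 0, "z": 45, "turn": 0, "claw": 50},
    {"x": 0, "y": 0, "z": 45, "turn": 0, "claw": 50},
    {"x": 0, "y": 0, "z": 45, "turn": 0, "claw": 50},
  ],
)

```text
clock: 7.35
tool_pos: [0.5013, -0.0851, 0.3087]
orientation: [0.0, -0.019, 1.0, -0.0]
ft_force: [0.3, -0.8, -0.6]
finger_gap: 0.533
grasp_force: 0.0
```

Call:
carry_out(
  plan=[
    {"x": 36, "y": 28, "z": 5, "turn": 0, "claw": 50},
    {"x": 36, "y": 28, "z": 5, "turn": 0, "claw": 50},
    {"x": 36, "y": 28, "z": 5, "turn": 0, "claw": 50},
    {"x": 36, "y": 28, "z": 0, "turn": 0, "claw": 50},
    {"x": 36, "y": 28, "z": 0, "turn": 0, "claw": 50},
    {"x": 10, "y": 0, "z": 0, "turn": 0, "claw": 50},
    {"x": 0, "y": 0, "z": 0, "turn": 0, "claw": 50},
    {"x": 0, "y": 0, "z": 0, "turn": 0, "claw": 50},
    {"x": 0, "y": 0, "z": 0, "turn": 0, "claw": 50},
    {"x": 0, "y": 0, "z": 0, "turn": 0, "claw": 50},
  ],
)

```text
clock: 8.35
tool_pos: [0.6912, 0.0541, 0.3223]
orientation: [0.0, -0.019, 1.0, 0.0]
ft_force: [-0.5, -0.2, 0.6]
finger_gap: 0.532
grasp_force: 0.0
```

Run:
```python
from h import *
s,im=snap("w_tube");print(s["tool_pos"],s["clock"],np.degrees(np.arctan2(yaw()[1,1],yaw()[0,1])))
cv2.imwrite("pics/w_tubec.png",cv2.resize(im[0:250,130:450],None,fx=2.4,fy=2.4,interpolation=cv2.INTER_CUBIC))
```

```text
[0.69117053 0.05407654 0.32233605] 8.35 92.18541735963348
```

View pics/w_tubec.png

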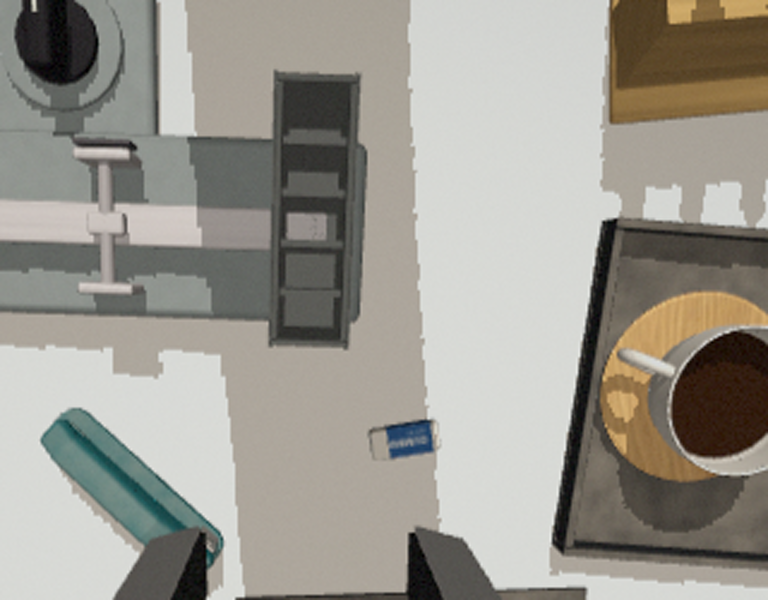

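The view shows the pointer aimed up, towards the zero mark (-x). The tube mouth's outer corners are at (275,72), (360,74), (349,348) and (270,345), with the dividers visible. The eraser is at (405,440).

Run:
```python
from h import *
np.set_printoptions(precision=4,suppress=True)
s=np.load("pics/w_tube.npy");S={"tool_pos":s[:3],"orientation":s[3:]}
C=cam("wrist",S);f=lambda a:np.array(a)/2.4+[130,0]
for z in (.14,.15,.155,.16,.165,.17):
    p=plane("",f([(275,72),(360,74),(349,348),(270,345)]),z,C=C)
    print(z,np.linalg.norm(p[0]-p[3]),np.linalg.norm(p[1]-p[2]),np.linalg.norm(p[0]-p[1]),np.linalg.norm(p[2]-p[3]),p.mean(0),np.degrees(np.arctan2(*(p[0]-p[3])[[1,0]])))
print("knob",plane("",f([(55,40)]),.06,C=C))
print("housing",plane("",f([(270,138),(270,319),(0,310)]),.028,C=C))
```

```text
0.14 0.10975590645997951 0.11030838890312845 0.034494107141097394 0.03475029387489111 [0.5961 0.0527 0.14  ] -179.4970037279756
0.15 0.10651710469957937 0.10705328386423357 0.033476215908312075 0.03372484279342735 [0.597  0.0526 0.15  ] -179.4970037279756
0.155 0.10489770381937913 0.10542573134478603 0.032967270291919405 0.033212117252695454 [0.5974 0.0526 0.155 ] -179.4970037279756
0.16 0.10327830293917911 0.10379817882533858 0.03245832467552673 0.03269939171196359 [0.5978 0.0526 0.16  ] -179.4970037279756
0.165 0.10165890205897898 0.10217062630589104 0.031949379059134066 0.03218666617123168 [0.5982 0.0526 0.165 ] -179.4970037279756
0.17 0.10003950117877887 0.10054307378644359 0.03144043344274141 0.03167394063049981 [0.5986 0.0525 0.17  ] -179.4970037279756
knob [[ 0.5117 -0.0785  0.06  ]]
housing [[ 0.5476  0.0278  0.028 ]
 [ 0.6454  0.0305  0.028 ]
 [ 0.6463 -0.1257  0.028 ]]
```

Call:
carry_out(
  plan=[
    {"x": -25, "y": 9, "z": 0, "turn": -8.55, "claw": 70},
    {"x": -25, "y": 9, "z": 0, "turn": -8.55, "claw": 70},
    {"x": -25, "y": 9, "z": 0, "turn": -8.55, "claw": 70},
    {"x": -25, "y": 9, "z": 0, "turn": -8.55, "claw": 70},
    {"x": -25, "y": 9, "z": 0, "turn": -8.55, "claw": 70},
    {"x": -25, "y": 9, "z": -15, "turn": -8.55, "claw": 70},
    {"x": -25, "y": 9, "z": -15, "turn": -8.55, "claw": 70},
    {"x": -25, "y": 9, "z": -15, "turn": -8.55, "claw": 70},
    {"x": -25, "y": 9, "z": -15, "turn": -8.55, "claw": 70},
    {"x": -3, "y": 5, "z": 0, "turn": -8.55, "claw": 70},
  ],
)

```text
clock: 9.4
tool_pos: [0.4606, 0.141, 0.2605]
orientation: [-0.001, 0.666, 0.746, -0.001]
ft_force: [0.6, -0.1, 0.3]
finger_gap: 0.746
grasp_force: 0.0
```

Call:
carry_out(
  plan=[
    {"x": 0, "y": 0, "z": 0, "turn": 0, "claw": 70},
    {"x": 0, "y": 0, "z": 0, "turn": 0, "claw": 70},
    {"x": 0, "y": 0, "z": 0, "turn": 0, "claw": 70},
    {"x": 0, "y": 0, "z": 0, "turn": 0, "claw": 70},
    {"x": 0, "y": 0, "z": 0, "turn": 0, "claw": 70},
    {"x": 0, "y": 0, "z": 0, "turn": 0, "claw": 70},
    {"x": 0, "y": 0, "z": 0, "turn": 0, "claw": 70},
    {"x": 0, "y": 0, "z": 0, "turn": 0, "claw": 70},
    {"x": 0, "y": 0, "z": 0, "turn": 0, "claw": 70},
    {"x": 0, "y": 0, "z": 0, "turn": 0, "claw": 70},
  ],
)

```text
clock: 10.4
tool_pos: [0.4637, 0.1407, 0.2617]
orientation: [0.0, 0.664, 0.747, -0.0]
ft_force: [0.8, -0.2, -0.1]
finger_gap: 0.742
grasp_force: 0.0
```

Run:
```python
from h import *
s,im=snap("w_m");print(s["tool_pos"],s["clock"],np.degrees(np.arctan2(yaw()[1,1],yaw()[0,1])))
cv2.imwrite("pics/w_mc.png",cv2.resize(im[0:250,130:390],None,fx=2.4,fy=2.4,interpolation=cv2.INTER_CUBIC))
```

```text
[0.46368597 0.1406749  0.26169663] 10.4 6.725002861018579
```

View pics/w_mc.png

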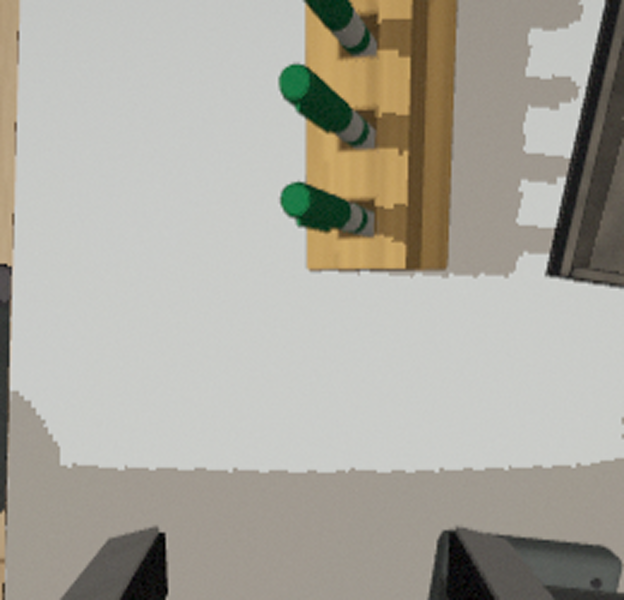

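The close view shows cap 5 at (297,200), cap 4 at (296,83), well mouth 5 at about (356,218) and well 4 at about (357,130). The stand edges run parallel to the image columns, so the yaw matches.

Run:
```python
from h import *
np.set_printoptions(precision=4,suppress=True)
s=np.load("pics/w_m.npy");S={"tool_pos":s[:3],"orientation":s[3:]}
C=cam("wrist",S);f=lambda a:np.array(a)/2.4+[130,0]
for z in (.14,.147,.155,.161):
    c=plane("",f([(297,200),(296,83)]),z,C=C);b=plane("",f([(356,218),(357,130)]),z-.08,C=C)
    print(z,np.linalg.norm(c[1]-c[0]),np.linalg.norm(b[1]-b[0]),c,b)
```

```text
0.14 0.037082558941896826 0.0365831236441913 [[0.4494 0.234  0.14  ]
 [0.4448 0.2708 0.14  ]] [[0.4746 0.2371 0.06  ]
 [0.4701 0.2735 0.06  ]]
0.147 0.036149786363744295 0.03586838294143295 [[0.4495 0.2333 0.147 ]
 [0.4451 0.2692 0.147 ]] [[0.4742 0.2366 0.067 ]
 [0.4699 0.2722 0.067 ]]
0.155 0.0350837605601414 0.03505153642399485 [[0.4497 0.2326 0.155 ]
 [0.4454 0.2674 0.155 ]] [[0.4738 0.2359 0.075 ]
 [0.4695 0.2707 0.075 ]]
0.161 0.034284241207439226 0.034438901535916285 [[0.4499 0.232  0.161 ]
 [0.4456 0.266  0.161 ]] [[0.4735 0.2354 0.081 ]
 [0.4693 0.2696 0.081 ]]
```

Call:
carry_out(
  plan=[
    {"x": -1, "y": 47, "z": 0, "turn": 0, "claw": 70},
    {"x": -2, "y": 47, "z": 0, "turn": 0, "claw": 70},
    {"x": 0, "y": 0, "z": -37, "turn": 0, "claw": 70},
    {"x": 0, "y": 0, "z": -40, "turn": 0, "claw": 70},
    {"x": 0, "y": 0, "z": -40, "turn": 0, "claw": 70},
    {"x": 0, "y": 0, "z": -30, "turn": 0, "claw": 70},
    {"x": 0, "y": 0, "z": 0, "turn": 0, "claw": 70},
    {"x": 0, "y": 0, "z": 0, "turn": 0, "claw": 5},
    {"x": 0, "y": 0, "z": 0, "turn": 0, "claw": 5},
    {"x": 0, "y": 0, "z": 0, "turn": 0, "claw": 5},
  ],
  squeeze=5,
)

```text
clock: 11.45
tool_pos: [0.4614, 0.2351, 0.1163]
orientation: [0.0, 0.664, 0.747, 0.001]
ft_force: [0.8, 0.3, -0.3]
finger_gap: 0.524
grasp_force: 0.0
```

Call:
carry_out(
  plan=[
    {"x": 0, "y": 0, "z": 0, "turn": 0, "claw": 5},
    {"x": 0, "y": 0, "z": 0, "turn": 0, "claw": 5},
    {"x": 0, "y": 0, "z": 0, "turn": 0, "claw": 5},
    {"x": 0, "y": 0, "z": 0, "turn": 0, "claw": 5},
    {"x": 0, "y": 0, "z": 0, "turn": 0, "claw": 5},
    {"x": 0, "y": 0, "z": 0, "turn": 0, "claw": 5},
    {"x": 0, "y": 0, "z": 0, "turn": 0, "claw": 5},
    {"x": 0, "y": 0, "z": 0, "turn": 0, "claw": 5},
    {"x": 0, "y": 0, "z": 0, "turn": 0, "claw": 5},
    {"x": 0, "y": 0, "z": 0, "turn": 0, "claw": 5},
  ],
)

```text
clock: 12.45
tool_pos: [0.4608, 0.2348, 0.1148]
orientation: [0.0, 0.664, 0.747, 0.0]
ft_force: [1.1, 0.1, 4.9]
finger_gap: 0.272
grasp_force: 5.2
```

Call:
carry_out(
  plan=[
    {"x": -3, "y": -0.4, "z": 9.5, "turn": 0, "claw": 5},
    {"x": -3, "y": -0.4, "z": 9.5, "turn": 0, "claw": 5},
    {"x": -3, "y": -0.4, "z": 9.5, "turn": 0, "claw": 5},
    {"x": -3, "y": -0.4, "z": 9.5, "turn": 0, "claw": 5},
    {"x": -3, "y": -0.4, "z": 9.5, "turn": 0, "claw": 5},
    {"x": -3, "y": -0.4, "z": 9.5, "turn": 0, "claw": 5},
    {"x": -3, "y": -0.4, "z": 9.5, "turn": 0, "claw": 5},
    {"x": -2, "y": 0, "z": 20, "turn": 0, "claw": 5},
    {"x": 0, "y": 0, "z": 20, "turn": 0, "claw": 5},
    {"x": 0, "y": 0, "z": 0, "turn": 0, "claw": 5},
  ],
)

```text
clock: 13.45
tool_pos: [0.438, 0.2323, 0.2236]
orientation: [0.0, 0.664, 0.747, 0.001]
ft_force: [0.5, 0.5, -0.2]
finger_gap: 0.133
grasp_force: 5.0
```

Call:
carry_out(
  plan=[
    {"x": 0, "y": 0, "z": 20, "turn": 0, "claw": 5},
    {"x": 0, "y": 0, "z": 40, "turn": 0, "claw": 5},
    {"x": 0, "y": 0, "z": 20, "turn": 0, "claw": 5},
    {"x": 0, "y": 0, "z": 0, "turn": 0, "claw": 5},
    {"x": 0, "y": 0, "z": 0, "turn": 0, "claw": 5},
    {"x": 0, "y": 0, "z": 0, "turn": 0, "claw": 5},
    {"x": 0, "y": 0, "z": 0, "turn": 0, "claw": 5},
    {"x": 0, "y": 0, "z": 0, "turn": 0, "claw": 5},
    {"x": 0, "y": 0, "z": 0, "turn": 0, "claw": 5},
    {"x": 0, "y": 0, "z": 0, "turn": 0, "claw": 5},
  ],
  squeeze=15,
)

```text
clock: 14.45
tool_pos: [0.4376, 0.2318, 0.301]
orientation: [-0.0, 0.664, 0.747, -0.0]
ft_force: [-1.1, -0.6, -0.1]
finger_gap: 0.13
grasp_force: 15.0
```

Run:
```python
from h import *
s,im=snap("w_h1");print(s["tool_pos"],s["clock"],s["finger_gap"])
t=read_camera("side")[...,::-1];u=proj("side",s["tool_pos"])[0].astype(int);print(u)
a=im[60:384,120:400];b=cv2.resize(t[max(0,u[1]-60):u[1]+80,max(0,u[0]-70):u[0]+70],None,fx=2.3,fy=2.3);b=b[:324,:324];b=cv2.copyMakeBorder(b,0,324-b.shape[0],0,0,0)
cv2.imwrite("pics/w_h1c.png",np.hstack([a,b]))
```

```text
[0.4376167  0.23183758 0.30097664] 14.45 0.12962862012920948
[309 184]
```

View pics/w_h1c.png

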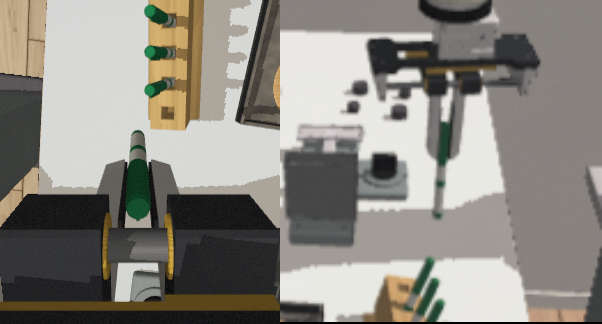

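The left part of the picture shows the marker upright between the pads, with the cap at about (257,268) and the lower end at about (257,192) in full-image pixels. The side view confirms it hangs vertically.

```bash
cat >> h.py <<'E'
def held(name):
    im=cv2.imread(f"pics/{name}.png");i=camera_info("wrist");K=i["intrinsics"];T=i["tool_from_camera"]
    hsv=cv2.cvtColor(im,cv2.COLOR_BGR2HSV);g=cv2.inRange(hsv,(55,80,20),(90,255,255));g[:175]=0;g[290:]=0;g[:,:225]=0;g[:,290:]=0
    v=np.argwhere(g);v0=v[:,0].min();v1=v[:,0].max();u0=v[v[:,0]<v0+4,1].mean()
    def at(u,vv,z):
        d=T[:3,:3]@((np.linalg.inv(K)@[u,vv,1])*[1,-1,-1]);o=T[:3,3];return o+d*(z-o[2])/d[2]
    return v0,v1,u0,at
E
python3 - <<'E'
from h import *
np.set_printoptions(precision=4,suppress=True)
v0,v1,u0,at=held("w_h1");print(v0,v1,u0)
for z in(.095,.1,.105,.11): print("bottom far edge",z,at(u0,v0,z))
for z in(-.04,-.035,-.03,-.02): print("cap near edge",z,at(257,v1,z))
E
```

```text
190 281 257.6666666666667
bottom far edge 0.095 [0.0098 0.     0.095 ]
bottom far edge 0.1 [0.0086 0.     0.1   ]
bottom far edge 0.105 [0.0075 0.     0.105 ]
bottom far edge 0.11 [0.0063 0.     0.11  ]
cap near edge -0.04 [ 0.003  -0.0002 -0.04  ]
cap near edge -0.035 [ 0.0002 -0.0002 -0.035 ]
cap near edge -0.03 [-0.0026 -0.0002 -0.03  ]
cap near edge -0.02 [-0.0081 -0.0002 -0.02  ]
```

Call:
carry_out(
  plan=[
    {"x": 20, "y": -18, "z": 0, "turn": 8.4, "claw": 5},
    {"x": 20, "y": -18, "z": 0, "turn": 8.4, "claw": 5},
    {"x": 20, "y": -18, "z": 0, "turn": 8.4, "claw": 5},
    {"x": 20, "y": -18, "z": 0, "turn": 8.4, "claw": 5},
    {"x": 20, "y": -18, "z": 0, "turn": 8.4, "claw": 5},
    {"x": 20, "y": -18, "z": 0, "turn": 8.4, "claw": 5},
    {"x": 20, "y": -18, "z": 0, "turn": 8.4, "claw": 5},
    {"x": 20, "y": -18, "z": 0, "turn": 8.4, "claw": 5},
    {"x": 20, "y": -18, "z": 0, "turn": 8.4, "claw": 5},
    {"x": 23, "y": -17, "z": 0, "turn": 8.4, "claw": 5},
  ],
)

```text
clock: 15.55
tool_pos: [0.6413, 0.052, 0.3011]
orientation: [-0.0, -0.009, 1.0, 0.0]
ft_force: [0.4, 0.9, -0.1]
finger_gap: 0.132
grasp_force: 15.0
```

Call:
carry_out(
  plan=[
    {"x": 0, "y": 0, "z": -20, "turn": 0, "claw": 5},
    {"x": 0, "y": 0, "z": -20, "turn": 0, "claw": 5},
    {"x": 0, "y": 0, "z": 0, "turn": 0, "claw": 5},
    {"x": 0, "y": 0, "z": 0, "turn": 0, "claw": 5},
    {"x": 0, "y": 0, "z": 0, "turn": 0, "claw": 5},
    {"x": 0, "y": 0, "z": 0, "turn": 0, "claw": 5},
    {"x": 0, "y": 0, "z": 0, "turn": 0, "claw": 5},
    {"x": 0, "y": 0, "z": 0, "turn": 0, "claw": 5},
    {"x": 0, "y": 0, "z": 0, "turn": 0, "claw": 5},
    {"x": 0, "y": 0, "z": 0, "turn": 0, "claw": 5},
  ],
)

```text
clock: 16.55
tool_pos: [0.6407, 0.0529, 0.2612]
orientation: [0.0, -0.006, 1.0, -0.0]
ft_force: [-0.6, 0.5, 0.2]
finger_gap: 0.133
grasp_force: 15.0
```

Run:
```python
from h import *
s,im=snap("w_i1");print(s["tool_pos"],s["clock"],np.degrees(np.arctan2(yaw()[1,1],yaw()[0,1])))
cv2.imwrite("pics/w_i1c.png",cv2.resize(im[60:260,170:345],None,fx=3,fy=3,interpolation=cv2.INTER_CUBIC))
```

```text
[0.64065102 0.05290587 0.26124586] 16.55 90.72153293604724
```

View pics/w_i1c.png

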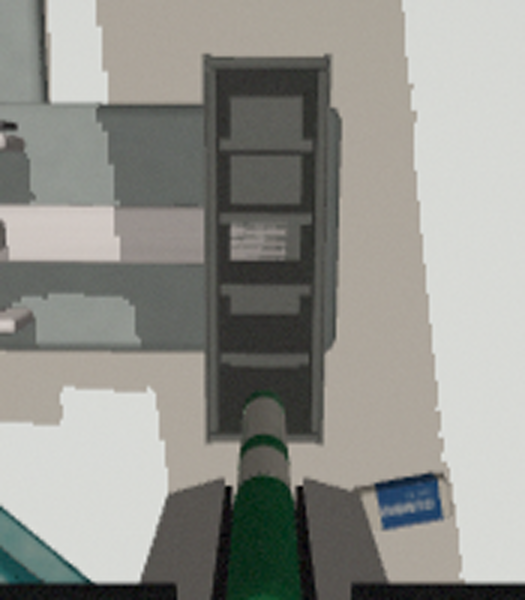

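The view shows the tube mouth with its outer ends at rows 57 and 442 and dividers near rows 145, 217, 290 and 358. The marker's leading edge is at row 395, column 265. I'll compute the offset.

Run:
```python
from h import *
np.set_printoptions(precision=4,suppress=True)
s=np.load("pics/w_i1.npy");S={"tool_pos":s[:3],"orientation":s[3:]}
C=cam("wrist",S);f=lambda a:np.array(a)/3+[170,60]
im=cv2.imread("pics/w_i1.png");g=cv2.cvtColor(im,6)
print("col profile",[(r,int(g[r,248:270].mean())) for r in range(76,215)][::1])
for z in(.14,.146,.152):
    p=plane("",f([(265,57),(265,442),(207,250),(327,250),(265,145),(265,217),(265,290),(265,358)]),z,C=C);print(z,p[1,0]-p[0,0],(p[0,0]+p[1,0])/2,p[4:,0],(p[2,1]+p[3,1])/2,p[3,1]-p[2,1])
for z in(.150,.155,.16): print("bottom edge",z,plane("",f([(265,395)]),z,C=C))
```

```text
col profile [(76, 165), (77, 165), (78, 155), (79, 95), (80, 89), (81, 86), (82, 73), (83, 50), (84, 51), (85, 51), (86, 51), (87, 51), (88, 52), (89, 52), (90, 52), (91, 56), (92, 77), (93, 92), (94, 91), (95, 92), (96, 92), (97, 92), (98, 92), (99, 93), (100, 92), (101, 92), (102, 92), (103, 91), (104, 91), (105, 92), (106, 91), (107, 92), (108, 91), (109, 86), (110, 60), (111, 63), (112, 91), (113, 91), (114, 91), (115, 91), (116, 91), (117, 91), (118, 90), (119, 91), (120, 91), (121, 91), (122, 91), (123, 90), (124, 91), (125, 90), (126, 91), (127, 85), (128, 57), (129, 47), (130, 55), (131, 79), (132, 90), (133, 93), (134, 100), (135, 103), (136, 116), (137, 127), (138, 114), (139, 107), (140, 120), (141, 119), (142, 108), (143, 119), (144, 124), (145, 111), (146, 96), (147, 47), (148, 46), (149, 48), (150, 47), (151, 48), (152, 47), (153, 48), (154, 56), (155, 82), (156, 88), (157, 89), (158, 88), (159, 88), (160, 89), (161, 87), (162, 88), (163, 87), (164, 73), (165, 47), (166, 47), (167, 49), (168, 47), (169, 48), (170, 47), (171, 48), (172, 47), (173, 48), (174, 49), (175, 4
[... 208 characters left out ...]
66), (195, 68), (196, 71), (197, 73), (198, 72), (199, 73), (200, 73), (201, 73), (202, 73), (203, 73), (204, 74), (205, 69), (206, 63), (207, 68), (208, 84), (209, 92), (210, 99), (211, 102), (212, 103), (213, 105), (214, 105)]
0.14 0.11005026603887269 0.597110720496542 [0.5655 0.5853 0.6062 0.6263] 0.05277498585446927 0.03456425978797673
0.146 0.1076736465984629 0.5965883533264961 [0.5656 0.5851 0.6055 0.6252] 0.052745143759253946 0.03381781823256546
0.152 0.10529702715805311 0.5960659861564501 [0.5658 0.5848 0.6048 0.624 ] 0.052715301664038636 0.033071376677154186
bottom edge 0.15 [[0.6352 0.0527 0.15  ]]
bottom edge 0.155 [[0.6341 0.0527 0.155 ]]
bottom edge 0.16 [[0.6329 0.0527 0.16  ]]
```

Call:
carry_out(
  plan=[
    {"x": -1.5, "y": 0, "z": 0, "turn": 0, "claw": 5},
    {"x": 0, "y": 0, "z": -10, "turn": 0, "claw": 5},
    {"x": 0, "y": 0, "z": -10, "turn": 0, "claw": 5},
    {"x": 0, "y": 0, "z": -10, "turn": 0, "claw": 5},
    {"x": 0, "y": 0, "z": -10, "turn": 0, "claw": 5},
    {"x": 0, "y": 0, "z": -10, "turn": 0, "claw": 5},
    {"x": 0, "y": 0, "z": -10, "turn": 0, "claw": 5},
    {"x": 0, "y": 0, "z": -13, "turn": 0, "claw": 5},
    {"x": 0, "y": 0, "z": -12, "turn": 0, "claw": 5},
    {"x": 0, "y": 0, "z": 0, "turn": 0, "claw": 5},
  ],
)

```text
clock: 17.6
tool_pos: [0.6383, 0.0528, 0.1741]
orientation: [-0.001, -0.006, 1.0, -0.0]
ft_force: [-0.2, -0.2, -0.6]
finger_gap: 0.131
grasp_force: 15.0
```

Call:
carry_out(
  plan=[
    {"x": 0, "y": 0, "z": 0, "turn": 0, "claw": 40},
    {"x": 0, "y": 0, "z": 0, "turn": 0, "claw": 40},
    {"x": 0, "y": 0, "z": 0, "turn": 0, "claw": 40},
    {"x": 0, "y": 0, "z": 0, "turn": 0, "claw": 40},
    {"x": 0, "y": 0, "z": 0, "turn": 0, "claw": 40},
    {"x": 0, "y": 0, "z": 10, "turn": 0, "claw": 40},
    {"x": 0, "y": 0, "z": 20, "turn": 0, "claw": 40},
    {"x": 0, "y": 0, "z": 30, "turn": 0, "claw": 40},
    {"x": 0, "y": 0, "z": 30, "turn": 0, "claw": 40},
    {"x": 0, "y": 0, "z": 20, "turn": 0, "claw": 40},
  ],
  squeeze=5,
)

```text
clock: 18.6
tool_pos: [0.6396, 0.0528, 0.2893]
orientation: [0.001, -0.006, 1.0, 0.0]
ft_force: [-0.2, 0.3, -0.8]
finger_gap: 0.425
grasp_force: 0.0
```

Run:
```python
from h import *
s,im=snap("w_r1");print(s["tool_pos"],s["clock"])
cv2.imwrite("pics/w_r1c.png",im[0:300,100:420])
```

```text
[0.63956042 0.0528021  0.28931028] 18.6
```

View pics/w_r1c.png

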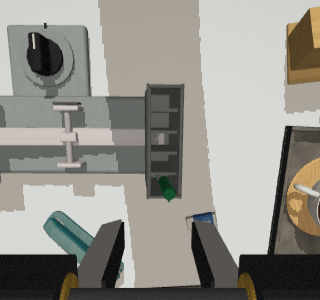

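The picture shows the marker standing in the last slot (cap at (165,186)), the tube side down, and the knob at (43,52) pointing at the zero mark. I'll check the pointer angle numerically.

Run:
```python
from h import *
np.set_printoptions(precision=4,suppress=True)
s=np.load("pics/w_r1.npy");S={"tool_pos":s[:3],"orientation":s[3:]}
C=cam("wrist",S)
im=cv2.imread("pics/w_r1.png");g=cv2.cvtColor(im,6)
print(g[15:82:2,122:170:2])
k=(g[28:80,122:170]<40).astype(np.uint8);n,l,st,ce=cv2.connectedComponentsWithStats(k);print(st,ce+[122,28])
w=np.argwhere((g[28:60,126:162]>110));print((w+[28,126])[:,::-1].tolist())
print(proj("",[[.5005,-.088,.06],[.47,-.088,.06],[.4655,-.089,.028],[.5005,-.088,.03]],C=C))
```

```text
[[210 210 209 210 209 210 210 212 211 209 211 210 210 211 210 211 211 210
  210 210 211 210 210 211]
 [209 210 211 209 210 210 210 211 210 211 211 211 210 211 211 211 211 211
  211 210 211 212 210 211]
 [210 209 210 210 211 211 210 209 210 210 211 212 211 212 212 211 210 211
  210 210 211 212 211 211]
 [210 209 210 210 211 211 210 211 211 210 210 211 211 211 211 210 210 211
  211 212 211 211 210 211]
 [210 210 210 211 210 209 210 211 210 211 211  54 132 212 211 211 211 212
  212 212 212 211 212 212]
 [138 155 156 155 155 154 154 155 154 154 152  47 101 153 152 148 148 167
  168 168 167 167 167 168]
 [147 144 145 148 146 148 149 148 146 147 147  54  60 147 149 150 148 150
  148 151 148 149 148 146]
 [149 147 147 147 147 149 150 149 148 147 147 150 152 149 151 147 150 151
  151 150 149 150 151 150]
 [149 148 148 147 139 139 139 137 145 145 144 142 144 146 146 147 150 144
  149 148 149 151 150 150]
 [147 149 148  89  35  99  44  34  29 132 145 145 144 144 144 144 145 147
  142 148 149 150 150 148]
 [146 147 144  45  40 173  73  36  29  21  77 140 144 146 147 145 144 146
  146 149 138 15
[... 6341 characters left out ...]
[161, 42], [126, 43], [127, 43], [128, 43], [133, 43], [134, 43], [157, 43], [158, 43], [159, 43], [160, 43], [161, 43], [126, 44], [127, 44], [128, 44], [133, 44], [134, 44], [158, 44], [159, 44], [160, 44], [161, 44], [126, 45], [127, 45], [128, 45], [133, 45], [134, 45], [159, 45], [160, 45], [161, 45], [126, 46], [127, 46], [133, 46], [134, 46], [159, 46], [160, 46], [161, 46], [126, 47], [127, 47], [133, 47], [134, 47], [160, 47], [161, 47], [126, 48], [127, 48], [133, 48], [134, 48], [160, 48], [161, 48], [126, 49], [161, 49], [126, 50], [126, 51], [126, 52], [126, 53], [126, 54], [126, 58], [126, 59]]
[[134.4434  49.9338]
 [132.2595  20.0236]
 [141.3663  23.7579]
 [143.7282  54.959 ]]
```

The pointer lies within about 3° of the -x direction, on the stop side, so it is good. Next is marker 4.

Call:
carry_out(
  plan=[
    {"x": -18, "y": 22, "z": 0, "turn": -8.4, "claw": 54},
    {"x": -18, "y": 22, "z": 0, "turn": -8.4, "claw": 54},
    {"x": -18, "y": 22, "z": 0, "turn": -8.4, "claw": 54},
    {"x": -18, "y": 22, "z": 0, "turn": -8.4, "claw": 54},
    {"x": -18, "y": 22, "z": 0, "turn": -8.4, "claw": 54},
    {"x": -18, "y": 22, "z": 0, "turn": -8.4, "claw": 54},
    {"x": -18, "y": 22, "z": 0, "turn": -8.4, "claw": 54},
    {"x": -18, "y": 22, "z": 0, "turn": -8.4, "claw": 54},
    {"x": -18, "y": 22, "z": 0, "turn": -8.4, "claw": 54},
    {"x": -21, "y": 20, "z": 0, "turn": -8.4, "claw": 54},
  ],
)

```text
clock: 19.65
tool_pos: [0.4555, 0.2718, 0.2868]
orientation: [0.0, 0.667, 0.745, 0.0]
ft_force: [-0.0, -0.3, -0.5]
finger_gap: 0.574
grasp_force: 0.0
```

Call:
carry_out(
  plan=[
    {"x": 0, "y": 0, "z": 0, "turn": 0, "claw": 54},
    {"x": 0, "y": 0, "z": 0, "turn": 0, "claw": 54},
    {"x": 0, "y": 0, "z": -40, "turn": 0, "claw": 54},
    {"x": 0, "y": 0, "z": -40, "turn": 0, "claw": 54},
    {"x": 0, "y": 0, "z": -40, "turn": 0, "claw": 54},
    {"x": 0, "y": 0, "z": -40, "turn": 0, "claw": 54},
    {"x": 0, "y": 0, "z": -15, "turn": 0, "claw": 54},
    {"x": 0, "y": 0, "z": 0, "turn": 0, "claw": 54},
    {"x": 0, "y": 0, "z": 0, "turn": 0, "claw": 5},
    {"x": 0, "y": 0, "z": 0, "turn": 0, "claw": 5},
  ],
)

```text
clock: 20.65
tool_pos: [0.4571, 0.271, 0.1125]
orientation: [0.0, 0.664, 0.747, 0.001]
ft_force: [1.3, -0.4, -0.5]
finger_gap: 0.443
grasp_force: 0.0
```

Call:
carry_out(
  plan=[
    {"x": 0, "y": 0, "z": 0, "turn": 0, "claw": 5},
    {"x": 0, "y": 0, "z": 0, "turn": 0, "claw": 5},
    {"x": 0, "y": 0, "z": 0, "turn": 0, "claw": 5},
    {"x": 0, "y": 0, "z": 0, "turn": 0, "claw": 5},
    {"x": 0, "y": 0, "z": 0, "turn": 0, "claw": 5},
    {"x": 0, "y": 0, "z": 0, "turn": 0, "claw": 5},
    {"x": 0, "y": 0, "z": 0, "turn": 0, "claw": 5},
    {"x": 0, "y": 0, "z": 0, "turn": 0, "claw": 5},
    {"x": 0, "y": 0, "z": 0, "turn": 0, "claw": 5},
    {"x": 0, "y": 0, "z": 0, "turn": 0, "claw": 5},
  ],
)

```text
clock: 21.65
tool_pos: [0.4568, 0.2712, 0.1118]
orientation: [0.0, 0.664, 0.747, 0.001]
ft_force: [0.9, -0.2, 6.8]
finger_gap: 0.28
grasp_force: 5.3
```

Call:
carry_out(
  plan=[
    {"x": -3, "y": -0.4, "z": 9.5, "turn": 0, "claw": 5},
    {"x": -3, "y": -0.4, "z": 9.5, "turn": 0, "claw": 5},
    {"x": -3, "y": -0.4, "z": 9.5, "turn": 0, "claw": 5},
    {"x": -3, "y": -0.4, "z": 9.5, "turn": 0, "claw": 5},
    {"x": -3, "y": -0.4, "z": 9.5, "turn": 0, "claw": 5},
    {"x": -3, "y": -0.4, "z": 9.5, "turn": 0, "claw": 5},
    {"x": -3, "y": -0.4, "z": 9.5, "turn": 0, "claw": 5},
    {"x": -2, "y": 0, "z": 20, "turn": 0, "claw": 5},
    {"x": 0, "y": 0, "z": 20, "turn": 0, "claw": 5},
    {"x": 0, "y": 0, "z": 0, "turn": 0, "claw": 5},
  ],
)

```text
clock: 22.65
tool_pos: [0.4335, 0.2686, 0.2201]
orientation: [0.0, 0.664, 0.747, 0.001]
ft_force: [-0.0, 0.4, -0.6]
finger_gap: 0.131
grasp_force: 5.0
```

Call:
carry_out(
  plan=[
    {"x": 0, "y": 0, "z": 20, "turn": 0, "claw": 5},
    {"x": 0, "y": 0, "z": 40, "turn": 0, "claw": 5},
    {"x": 0, "y": 0, "z": 20, "turn": 0, "claw": 5},
    {"x": 0, "y": 0, "z": 0, "turn": 0, "claw": 5},
    {"x": 0, "y": 0, "z": 0, "turn": 0, "claw": 5},
    {"x": 0, "y": 0, "z": 0, "turn": 0, "claw": 5},
    {"x": 0, "y": 0, "z": 0, "turn": 0, "claw": 5},
    {"x": 0, "y": 0, "z": 0, "turn": 0, "claw": 5},
    {"x": 0, "y": 0, "z": 0, "turn": 0, "claw": 5},
    {"x": 0, "y": 0, "z": 0, "turn": 0, "claw": 5},
  ],
  squeeze=15,
)

```text
clock: 23.65
tool_pos: [0.4331, 0.268, 0.2975]
orientation: [-0.0, 0.664, 0.747, -0.0]
ft_force: [0.0, -0.4, -0.4]
finger_gap: 0.133
grasp_force: 15.0
```

Run:
```python
from h import *
np.set_printoptions(precision=4,suppress=True)
s,im=snap("w_h2");print(s["tool_pos"],s["clock"],s["finger_gap"],yaw()[:,1])
for n in("w_h1","w_h2"):
    v0,v1,u0,at=held(n);print(v0,v1,u0,at(u0,v0,.106),at(u0,v0,.103))
```

```text
[0.4331 0.268  0.2975] 23.65 0.13262035564810204 [ 0.9931  0.117  -0.0002]
190 281 257.6666666666667 [0.0072 0.     0.106 ] [0.0079 0.     0.103 ]
192 286 257.0 [ 0.0055 -0.0005  0.106 ] [ 0.0062 -0.0005  0.103 ]
```

Call:
carry_out(
  plan=[
    {"x": 18, "y": -21, "z": 0, "turn": 8.4, "claw": 5},
    {"x": 18, "y": -21, "z": 0, "turn": 8.4, "claw": 5},
    {"x": 18, "y": -21, "z": 0, "turn": 8.4, "claw": 5},
    {"x": 18, "y": -21, "z": 0, "turn": 8.4, "claw": 5},
    {"x": 18, "y": -21, "z": 0, "turn": 8.4, "claw": 5},
    {"x": 18, "y": -21, "z": 0, "turn": 8.4, "claw": 5},
    {"x": 18, "y": -21, "z": 0, "turn": 8.4, "claw": 5},
    {"x": 18, "y": -21, "z": 0, "turn": 8.4, "claw": 5},
    {"x": 18, "y": -21, "z": 0, "turn": 8.4, "claw": 5},
    {"x": 23, "y": -21, "z": 0, "turn": 8.4, "claw": 5},
  ],
)

```text
clock: 24.7
tool_pos: [0.6186, 0.0573, 0.2977]
orientation: [-0.0, -0.009, 1.0, 0.0]
ft_force: [0.9, 0.6, -0.0]
finger_gap: 0.132
grasp_force: 15.0
```

Call:
carry_out(
  plan=[
    {"x": 0, "y": 0, "z": -20, "turn": 0, "claw": 5},
    {"x": 0, "y": 0, "z": -20, "turn": 0, "claw": 5},
    {"x": 0, "y": 0, "z": 0, "turn": 0, "claw": 5},
    {"x": 0, "y": 0, "z": 0, "turn": 0, "claw": 5},
    {"x": 0, "y": 0, "z": 0, "turn": 0, "claw": 5},
    {"x": 0, "y": 0, "z": 0, "turn": 0, "claw": 5},
    {"x": 0, "y": 0, "z": 0, "turn": 0, "claw": 5},
    {"x": 0, "y": 0, "z": 0, "turn": 0, "claw": 5},
    {"x": 0, "y": 0, "z": 0, "turn": 0, "claw": 5},
    {"x": 0, "y": 0, "z": 0, "turn": 0, "claw": 5},
  ],
)

```text
clock: 25.7
tool_pos: [0.6181, 0.0581, 0.2577]
orientation: [0.0, -0.006, 1.0, -0.0]
ft_force: [0.5, 0.4, -0.8]
finger_gap: 0.127
grasp_force: 15.0
```

Run:
```python
from h import *
np.set_printoptions(precision=4,suppress=True)
s,im=snap("w_i2");C=cam("wrist",s);print(s["tool_pos"],s["clock"],yaw()[:,1])
v0,v1,u0,at=held("w_i2");print(v0,u0,plane("",(u0,v0),s["tool_pos"][2]-.103,C=C))
g=cv2.cvtColor(im,6)
# tube front edge & sides via profiles
c0=int(proj("",[.58,.06,.137],C=C)[0,0]);r0=int(proj("",[.58,.06,.137],C=C)[0,1]);print(c0,r0)
print("rows",[(r,int(g[r,c0-4:c0+5].mean())) for r in range(r0-45,min(v0,r0+60))])
print("cols",[(c,int(g[r0-30:r0+10,c].mean())) for c in range(c0-35,c0+36)])
```

```text
[0.6181 0.0581 0.2577] 25.7 [-0.0126  0.9999 -0.0001]
191 256.8421052631579 [[0.6103 0.0566 0.1547]]
261 152
rows [(107, 156), (108, 92), (109, 90), (110, 83), (111, 66), (112, 56), (113, 74), (114, 87), (115, 87), (116, 87), (117, 86), (118, 87), (119, 87), (120, 87), (121, 86), (122, 87), (123, 87), (124, 86), (125, 87), (126, 87), (127, 87), (128, 82), (129, 64), (130, 47), (131, 50), (132, 65), (133, 89), (134, 89), (135, 87), (136, 87), (137, 85), (138, 85), (139, 85), (140, 85), (141, 85), (142, 85), (143, 84), (144, 85), (145, 85), (146, 83), (147, 71), (148, 48), (149, 48), (150, 48), (151, 48), (152, 48), (153, 47), (154, 48), (155, 55), (156, 81), (157, 89), (158, 90), (159, 95), (160, 99), (161, 98), (162, 98), (163, 99), (164, 95), (165, 72), (166, 47), (167, 48), (168, 47), (169, 47), (170, 48), (171, 46), (172, 46), (173, 47), (174, 48), (175, 48), (176, 47), (177, 46), (178, 58), (179, 88), (180, 87), (181, 84), (182, 69), (183, 49), (184, 48), (185, 48), (186, 47), (187, 48), (188, 47), (189, 48), (190, 46)]
cols [(226, 114), (227, 114), (228, 114), (229, 114), (230, 114), (231, 114), (232, 113), (233, 114), (234, 113), (235, 114), (236, 114), (237, 113), (238, 113), (239, 93), (240, 74), (241, 86), (242, 88), (243, 74), (244, 80), (245, 80), (246, 81), (247, 80), (248, 81), (249, 80), (250, 80), (251, 80), (252, 80), (253, 81), (254, 81), (255, 80), (256, 80), (257, 80), (258, 80), (259, 80), (260, 77), (261, 77), (262, 77), (263, 77), (264, 76), (265, 59), (266, 57), (267, 57), (268, 57), (269, 57), (270, 58), (271, 58), (272, 58), (273, 54), (274, 52), (275, 64), (276, 86), (277, 87), (278, 77), (279, 114), (280, 165), (281, 166), (282, 166), (283, 166), (284, 166), (285, 166), (286, 166), (287, 166), (288, 166), (289, 166), (290, 166), (291, 166), (292, 166), (293, 166), (294, 166), (295, 166), (296, 166)]
```

Run:
```python
from h import *
np.set_printoptions(precision=4,suppress=True)
for nm,rows,zs in(("w_i1",(78.7,179.7),(.146,.14)),("w_i2",(107.6,180.3),(.138,.133,.128))):
    s=np.load(f"pics/{nm}.npy");C=cam("wrist",{"tool_pos":s[:3],"orientation":s[3:]})
    for z in zs: print(nm,z,plane("",[(258,r) for r in rows],z,C=C)[:,0])
    v0,v1,u0,at=held(nm);print(v0,[plane("",(u0,v0),s[2]-d,C=C)[0,0] for d in(.1,.103,.106)])
```

```text
w_i1 0.146 [0.5425 0.6255]
w_i1 0.14 [0.5419 0.6267]
190 [np.float64(0.6312129723459445), np.float64(0.6318945052760937), np.float64(0.6325760382062429)]
w_i2 0.138 [0.5424 0.6044]
w_i2 0.133 [0.5423 0.6054]
w_i2 0.128 [0.5421 0.6064]
191 [np.float64(0.609560428838116), np.float64(0.6102519282576473), np.float64(0.6109434276771786)]
```

Call:
carry_out(
  plan=[
    {"x": 0, "y": 0, "z": -10, "turn": 0, "claw": 5},
    {"x": 0, "y": 0, "z": -10, "turn": 0, "claw": 5},
    {"x": 0, "y": 0, "z": -10, "turn": 0, "claw": 5},
    {"x": 0, "y": 0, "z": -10, "turn": 0, "claw": 5},
    {"x": 0, "y": 0, "z": -10, "turn": 0, "claw": 5},
    {"x": 0, "y": 0, "z": -10, "turn": 0, "claw": 5},
    {"x": 0, "y": 0, "z": -10, "turn": 0, "claw": 5},
    {"x": 0, "y": 0, "z": -10, "turn": 0, "claw": 5},
    {"x": 0, "y": 0, "z": -8, "turn": 0, "claw": 5},
    {"x": 0, "y": 0, "z": 0, "turn": 0, "claw": 5},
  ],
)

```text
clock: 26.75
tool_pos: [0.6177, 0.058, 0.1684]
orientation: [-0.001, -0.006, 1.0, -0.0]
ft_force: [0.6, 0.9, -0.4]
finger_gap: 0.133
grasp_force: 15.0
```

Call:
carry_out(
  plan=[
    {"x": 0, "y": 0, "z": 0, "turn": 0, "claw": 40},
    {"x": 0, "y": 0, "z": 0, "turn": 0, "claw": 40},
    {"x": 0, "y": 0, "z": 0, "turn": 0, "claw": 40},
    {"x": 0, "y": 0, "z": 0, "turn": 0, "claw": 40},
    {"x": 0, "y": 0, "z": 0, "turn": 0, "claw": 40},
    {"x": 0, "y": 0, "z": 10, "turn": 0, "claw": 40},
    {"x": 0, "y": 0, "z": 20, "turn": 0, "claw": 40},
    {"x": 0, "y": 0, "z": 30, "turn": 0, "claw": 40},
    {"x": 0, "y": 0, "z": 30, "turn": 0, "claw": 40},
    {"x": 0, "y": 0, "z": 27, "turn": 0, "claw": 40},
  ],
  squeeze=5,
)

```text
clock: 27.75
tool_pos: [0.6182, 0.058, 0.2891]
orientation: [0.001, -0.006, 1.0, 0.0]
ft_force: [0.8, -0.7, 0.1]
finger_gap: 0.425
grasp_force: 0.0
```

Call:
carry_out(
  plan=[
    {"x": -17, "y": 25, "z": 0, "turn": -8.4, "claw": 54},
    {"x": -17, "y": 25, "z": 0, "turn": -8.4, "claw": 54},
    {"x": -17, "y": 25, "z": 0, "turn": -8.4, "claw": 54},
    {"x": -17, "y": 25, "z": 0, "turn": -8.4, "claw": 54},
    {"x": -17, "y": 25, "z": 0, "turn": -8.4, "claw": 54},
    {"x": -17, "y": 25, "z": 0, "turn": -8.4, "claw": 54},
    {"x": -17, "y": 25, "z": 0, "turn": -8.4, "claw": 54},
    {"x": -17, "y": 25, "z": 0, "turn": -8.4, "claw": 54},
    {"x": -17, "y": 25, "z": 0, "turn": -8.4, "claw": 54},
    {"x": -13, "y": 23, "z": 0, "turn": -8.4, "claw": 54},
  ],
)

```text
clock: 28.75
tool_pos: [0.4511, 0.3073, 0.2876]
orientation: [-0.0, 0.667, 0.745, 0.0]
ft_force: [0.1, -0.0, 0.4]
finger_gap: 0.577
grasp_force: 0.0
```

Call:
carry_out(
  plan=[
    {"x": 0, "y": 0, "z": 0, "turn": 0, "claw": 54},
    {"x": 0, "y": 0, "z": 0, "turn": 0, "claw": 54},
    {"x": 0, "y": 0, "z": -40, "turn": 0, "claw": 54},
    {"x": 0, "y": 0, "z": -40, "turn": 0, "claw": 54},
    {"x": 0, "y": 0, "z": -40, "turn": 0, "claw": 54},
    {"x": 0, "y": 0, "z": -40, "turn": 0, "claw": 54},
    {"x": 0, "y": 0, "z": -11, "turn": 0, "claw": 54},
    {"x": 0, "y": 0, "z": 0, "turn": 0, "claw": 54},
    {"x": 0, "y": 0, "z": 0, "turn": 0, "claw": 5},
    {"x": 0, "y": 0, "z": 0, "turn": 0, "claw": 5},
  ],
)

```text
clock: 29.75
tool_pos: [0.4532, 0.3065, 0.1176]
orientation: [0.0, 0.664, 0.747, 0.001]
ft_force: [0.0, -0.5, 0.6]
finger_gap: 0.438
grasp_force: 0.0
```

Call:
carry_out(
  plan=[
    {"x": 0, "y": 0, "z": 0, "turn": 0, "claw": 5},
    {"x": 0, "y": 0, "z": 0, "turn": 0, "claw": 5},
    {"x": 0, "y": 0, "z": 0, "turn": 0, "claw": 5},
    {"x": 0, "y": 0, "z": 0, "turn": 0, "claw": 5},
    {"x": 0, "y": 0, "z": 0, "turn": 0, "claw": 5},
    {"x": 0, "y": 0, "z": 0, "turn": 0, "claw": 5},
    {"x": 0, "y": 0, "z": 0, "turn": 0, "claw": 5},
    {"x": 0, "y": 0, "z": 0, "turn": 0, "claw": 5},
    {"x": 0, "y": 0, "z": 0, "turn": 0, "claw": 5},
    {"x": 0, "y": 0, "z": 0, "turn": 0, "claw": 5},
  ],
)

```text
clock: 30.75
tool_pos: [0.4528, 0.3065, 0.1163]
orientation: [0.0, 0.664, 0.747, 0.001]
ft_force: [1.4, 1.0, 6.3]
finger_gap: 0.265
grasp_force: 5.3
```

Call:
carry_out(
  plan=[
    {"x": -3, "y": -0.4, "z": 9.5, "turn": 0, "claw": 5},
    {"x": -3, "y": -0.4, "z": 9.5, "turn": 0, "claw": 5},
    {"x": -3, "y": -0.4, "z": 9.5, "turn": 0, "claw": 5},
    {"x": -3, "y": -0.4, "z": 9.5, "turn": 0, "claw": 5},
    {"x": -3, "y": -0.4, "z": 9.5, "turn": 0, "claw": 5},
    {"x": -3, "y": -0.4, "z": 9.5, "turn": 0, "claw": 5},
    {"x": -3, "y": -0.4, "z": 9.5, "turn": 0, "claw": 5},
    {"x": -2, "y": 0, "z": 20, "turn": 0, "claw": 5},
    {"x": 0, "y": 0, "z": 20, "turn": 0, "claw": 5},
    {"x": 0, "y": 0, "z": 0, "turn": 0, "claw": 5},
  ],
)

```text
clock: 31.75
tool_pos: [0.4295, 0.3039, 0.2247]
orientation: [-0.0, 0.664, 0.747, 0.001]
ft_force: [-0.1, -0.1, 0.5]
finger_gap: 0.131
grasp_force: 5.0
```

Call:
carry_out(
  plan=[
    {"x": 0, "y": 0, "z": 20, "turn": 0, "claw": 5},
    {"x": 0, "y": 0, "z": 40, "turn": 0, "claw": 5},
    {"x": 0, "y": 0, "z": 20, "turn": 0, "claw": 5},
    {"x": 0, "y": 0, "z": 0, "turn": 0, "claw": 5},
    {"x": 0, "y": 0, "z": 0, "turn": 0, "claw": 5},
    {"x": 0, "y": 0, "z": 0, "turn": 0, "claw": 5},
    {"x": 0, "y": 0, "z": 0, "turn": 0, "claw": 5},
    {"x": 0, "y": 0, "z": 0, "turn": 0, "claw": 5},
    {"x": 0, "y": 0, "z": 0, "turn": 0, "claw": 5},
    {"x": 0, "y": 0, "z": 0, "turn": 0, "claw": 5},
  ],
  squeeze=15,
)

```text
clock: 32.75
tool_pos: [0.4291, 0.3032, 0.302]
orientation: [-0.0, 0.664, 0.747, -0.0]
ft_force: [0.6, 0.3, -0.5]
finger_gap: 0.129
grasp_force: 15.0
```

Run:
```python
from h import *
np.set_printoptions(precision=4,suppress=True)
s,im=snap("w_h3");print(s["tool_pos"],s["clock"],s["finger_gap"],yaw()[:,1])
for n in("w_h1","w_h2","w_h3"):
    v0,v1,u0,at=held(n);print(v0,v1,u0,at(u0,v0,.106),at(u0,v0,.103))
```

```text
[0.4291 0.3032 0.302 ] 32.75 0.1294927501328024 [ 0.9931  0.117  -0.0003]
190 281 257.6666666666667 [0.0072 0.     0.106 ] [0.0079 0.     0.103 ]
192 286 257.0 [ 0.0055 -0.0005  0.106 ] [ 0.0062 -0.0005  0.103 ]
191 279 258.0 [0.0064 0.0003 0.106 ] [0.0071 0.0003 0.103 ]
```

Call:
carry_out(
  plan=[
    {"x": 16, "y": -24, "z": 0, "turn": 8.4, "claw": 5},
    {"x": 16, "y": -24, "z": 0, "turn": 8.4, "claw": 5},
    {"x": 16, "y": -24, "z": 0, "turn": 8.4, "claw": 5},
    {"x": 16, "y": -24, "z": 0, "turn": 8.4, "claw": 5},
    {"x": 16, "y": -24, "z": 0, "turn": 8.4, "claw": 5},
    {"x": 16, "y": -24, "z": 0, "turn": 8.4, "claw": 5},
    {"x": 16, "y": -24, "z": 0, "turn": 8.4, "claw": 5},
    {"x": 16, "y": -24, "z": 0, "turn": 8.4, "claw": 5},
    {"x": 20, "y": -27, "z": 0, "turn": 8.4, "claw": 5},
    {"x": 20, "y": -26, "z": 0, "turn": 8.4, "claw": 5},
  ],
)

```text
clock: 33.8
tool_pos: [0.5978, 0.0572, 0.3022]
orientation: [0.0, -0.009, 1.0, 0.0]
ft_force: [-0.2, -0.0, 0.1]
finger_gap: 0.131
grasp_force: 15.0
```

Call:
carry_out(
  plan=[
    {"x": 0, "y": 0, "z": -20, "turn": 0, "claw": 5},
    {"x": 0, "y": 0, "z": -20, "turn": 0, "claw": 5},
    {"x": 0, "y": 0, "z": -3, "turn": 0, "claw": 5},
    {"x": 0, "y": 0, "z": 0, "turn": 0, "claw": 5},
    {"x": 0, "y": 0, "z": 0, "turn": 0, "claw": 5},
    {"x": 0, "y": 0, "z": 0, "turn": 0, "claw": 5},
    {"x": 0, "y": 0, "z": 0, "turn": 0, "claw": 5},
    {"x": 0, "y": 0, "z": 0, "turn": 0, "claw": 5},
    {"x": 0, "y": 0, "z": 0, "turn": 0, "claw": 5},
    {"x": 0, "y": 0, "z": 0, "turn": 0, "claw": 5},
  ],
)

```text
clock: 34.8
tool_pos: [0.5972, 0.0583, 0.2592]
orientation: [0.0, -0.006, 1.0, -0.0]
ft_force: [-0.1, -0.3, 0.7]
finger_gap: 0.132
grasp_force: 15.0
```

```bash
cat >> h.py <<'E'
def tubecheck(nm,zm,d):
    s,im=snap(nm);C=cam("wrist",s);print(s["tool_pos"],s["clock"]);g=cv2.cvtColor(im,6).astype(int)
    v0,v1,u0,at=held(nm);p=g[:v0,252:262].mean(1)
    b=[r for r in range(max(60,v0-16),v0-1) if p[r]>70];print("edge",v0,u0,plane("",(u0,v0),s["tool_pos"][2]-d,C=C)[0],"bright rows before",b, [round(plane("",(u0,r),zm,C=C)[0,0],4) for r in b])
    f=[r for r in range(60,v0) if p[r]<100<p[r-1]];print("front",f,[plane("",(u0,r-.5),zm,C=C)[0,0].round(4) for r in f])
E
python3 - <<'E'
from h import *
np.set_printoptions(precision=4,suppress=True)
tubecheck("w_i3",.135,.107)
E
```

```text
[0.5972 0.0583 0.2592] 34.8
edge 190 256.8125 [0.5893 0.0568 0.1522] bright rows before [178, 179, 180, 181] [np.float64(0.5822), np.float64(0.5831), np.float64(0.584), np.float64(0.585)]
front [129] [np.float64(0.5387)]
```

Call:
carry_out(
  plan=[
    {"x": 0, "y": 0, "z": -10, "turn": 0, "claw": 5},
    {"x": 0, "y": 0, "z": -10, "turn": 0, "claw": 5},
    {"x": 0, "y": 0, "z": -10, "turn": 0, "claw": 5},
    {"x": 0, "y": 0, "z": -10, "turn": 0, "claw": 5},
    {"x": 0, "y": 0, "z": -10, "turn": 0, "claw": 5},
    {"x": 0, "y": 0, "z": -10, "turn": 0, "claw": 5},
    {"x": 0, "y": 0, "z": -10, "turn": 0, "claw": 5},
    {"x": 0, "y": 0, "z": -10, "turn": 0, "claw": 5},
    {"x": 0, "y": 0, "z": -8, "turn": 0, "claw": 5},
    {"x": 0, "y": 0, "z": 0, "turn": 0, "claw": 5},
  ],
)

```text
clock: 35.85
tool_pos: [0.5967, 0.0582, 0.17]
orientation: [-0.001, -0.006, 1.0, -0.0]
ft_force: [-0.1, 0.2, -0.1]
finger_gap: 0.128
grasp_force: 15.0
```

Call:
carry_out(
  plan=[
    {"x": 0, "y": 0, "z": 0, "turn": 0, "claw": 40},
    {"x": 0, "y": 0, "z": 0, "turn": 0, "claw": 40},
    {"x": 0, "y": 0, "z": 0, "turn": 0, "claw": 40},
    {"x": 0, "y": 0, "z": 0, "turn": 0, "claw": 40},
    {"x": 0, "y": 0, "z": 0, "turn": 0, "claw": 40},
    {"x": 0, "y": 0, "z": 10, "turn": 0, "claw": 40},
    {"x": 0, "y": 0, "z": 20, "turn": 0, "claw": 40},
    {"x": 0, "y": 0, "z": 30, "turn": 0, "claw": 40},
    {"x": 0, "y": 0, "z": 30, "turn": 0, "claw": 40},
    {"x": 0, "y": 0, "z": 27, "turn": 0, "claw": 40},
  ],
  squeeze=5,
)

```text
clock: 36.85
tool_pos: [0.5972, 0.0582, 0.2905]
orientation: [0.001, -0.006, 1.0, 0.0]
ft_force: [-0.3, -0.7, -0.4]
finger_gap: 0.432
grasp_force: 0.0
```

Call:
carry_out(
  plan=[
    {"x": -15, "y": 28, "z": 0, "turn": -8.4, "claw": 54},
    {"x": -15, "y": 28, "z": 0, "turn": -8.4, "claw": 54},
    {"x": -15, "y": 28, "z": 0, "turn": -8.4, "claw": 54},
    {"x": -15, "y": 28, "z": 0, "turn": -8.4, "claw": 54},
    {"x": -15, "y": 28, "z": 0, "turn": -8.4, "claw": 54},
    {"x": -15, "y": 28, "z": 0, "turn": -8.4, "claw": 54},
    {"x": -15, "y": 28, "z": 0, "turn": -8.4, "claw": 54},
    {"x": -15, "y": 28, "z": 0, "turn": -8.4, "claw": 54},
    {"x": -15, "y": 28, "z": 0, "turn": -8.4, "claw": 54},
    {"x": -14, "y": 32, "z": 0, "turn": -8.4, "claw": 54},
  ],
)

```text
clock: 37.85
tool_pos: [0.4476, 0.343, 0.2892]
orientation: [-0.0, 0.667, 0.745, 0.0]
ft_force: [0.1, 1.0, -0.4]
finger_gap: 0.578
grasp_force: 0.0
```

Call:
carry_out(
  plan=[
    {"x": 0, "y": 0, "z": 0, "turn": 0, "claw": 54},
    {"x": 0, "y": 0, "z": 0, "turn": 0, "claw": 54},
    {"x": 0, "y": 0, "z": -40, "turn": 0, "claw": 54},
    {"x": 0, "y": 0, "z": -40, "turn": 0, "claw": 54},
    {"x": 0, "y": 0, "z": -40, "turn": 0, "claw": 54},
    {"x": 0, "y": 0, "z": -40, "turn": 0, "claw": 54},
    {"x": 0, "y": 0, "z": -13, "turn": 0, "claw": 54},
    {"x": 0, "y": 0, "z": 0, "turn": 0, "claw": 54},
    {"x": 0, "y": 0, "z": 0, "turn": 0, "claw": 5},
    {"x": 0, "y": 0, "z": 0, "turn": 0, "claw": 5},
  ],
)

```text
clock: 38.85
tool_pos: [0.4492, 0.3428, 0.1172]
orientation: [0.0, 0.664, 0.747, 0.001]
ft_force: [0.1, 0.2, 0.2]
finger_gap: 0.44
grasp_force: 0.0
```

Call:
carry_out(
  plan=[
    {"x": 0, "y": 0, "z": 0, "turn": 0, "claw": 5},
    {"x": 0, "y": 0, "z": 0, "turn": 0, "claw": 5},
    {"x": 0, "y": 0, "z": 0, "turn": 0, "claw": 5},
    {"x": 0, "y": 0, "z": 0, "turn": 0, "claw": 5},
    {"x": 0, "y": 0, "z": 0, "turn": 0, "claw": 5},
    {"x": 0, "y": 0, "z": 0, "turn": 0, "claw": 5},
    {"x": 0, "y": 0, "z": 0, "turn": 0, "claw": 5},
    {"x": 0, "y": 0, "z": 0, "turn": 0, "claw": 5},
    {"x": 0, "y": 0, "z": 0, "turn": 0, "claw": 5},
    {"x": 0, "y": 0, "z": 0, "turn": 0, "claw": 5},
  ],
)

```text
clock: 39.85
tool_pos: [0.4488, 0.3427, 0.1159]
orientation: [0.0, 0.664, 0.747, 0.001]
ft_force: [0.6, 0.7, 6.5]
finger_gap: 0.271
grasp_force: 5.3
```

Gap 25 mm again, so it is gripped. I'll pull and lift it, then swing to slot 2 (x = 0.576).

Call:
carry_out(
  plan=[
    {"x": -3, "y": -0.4, "z": 9.5, "turn": 0, "claw": 5},
    {"x": -3, "y": -0.4, "z": 9.5, "turn": 0, "claw": 5},
    {"x": -3, "y": -0.4, "z": 9.5, "turn": 0, "claw": 5},
    {"x": -3, "y": -0.4, "z": 9.5, "turn": 0, "claw": 5},
    {"x": -3, "y": -0.4, "z": 9.5, "turn": 0, "claw": 5},
    {"x": -3, "y": -0.4, "z": 9.5, "turn": 0, "claw": 5},
    {"x": -3, "y": -0.4, "z": 9.5, "turn": 0, "claw": 5},
    {"x": -2, "y": 0, "z": 20, "turn": 0, "claw": 5},
    {"x": 0, "y": 0, "z": 20, "turn": 0, "claw": 5},
    {"x": 0, "y": 0, "z": 0, "turn": 0, "claw": 5},
  ],
)

```text
clock: 40.85
tool_pos: [0.4254, 0.3401, 0.2242]
orientation: [-0.0, 0.664, 0.747, 0.001]
ft_force: [-0.2, -0.7, -0.0]
finger_gap: 0.131
grasp_force: 5.0
```

Call:
carry_out(
  plan=[
    {"x": 0, "y": 0, "z": 20, "turn": 0, "claw": 5},
    {"x": 0, "y": 0, "z": 40, "turn": 0, "claw": 5},
    {"x": 0, "y": 0, "z": 20, "turn": 0, "claw": 5},
    {"x": 0, "y": 0, "z": 0, "turn": 0, "claw": 5},
    {"x": 0, "y": 0, "z": 0, "turn": 0, "claw": 5},
    {"x": 0, "y": 0, "z": 0, "turn": 0, "claw": 5},
    {"x": 0, "y": 0, "z": 0, "turn": 0, "claw": 5},
    {"x": 0, "y": 0, "z": 0, "turn": 0, "claw": 5},
    {"x": 0, "y": 0, "z": 0, "turn": 0, "claw": 5},
    {"x": 0, "y": 0, "z": 0, "turn": 0, "claw": 5},
  ],
  squeeze=15,
)

```text
clock: 41.85
tool_pos: [0.4251, 0.3395, 0.3015]
orientation: [-0.0, 0.664, 0.747, -0.0]
ft_force: [0.6, -0.3, 0.2]
finger_gap: 0.134
grasp_force: 15.0
```

Call:
carry_out(
  plan=[
    {"x": 15, "y": -28, "z": 0, "turn": 8.4, "claw": 5},
    {"x": 15, "y": -28, "z": 0, "turn": 8.4, "claw": 5},
    {"x": 15, "y": -28, "z": 0, "turn": 8.4, "claw": 5},
    {"x": 15, "y": -28, "z": 0, "turn": 8.4, "claw": 5},
    {"x": 15, "y": -28, "z": 0, "turn": 8.4, "claw": 5},
    {"x": 15, "y": -28, "z": 0, "turn": 8.4, "claw": 5},
    {"x": 15, "y": -28, "z": 0, "turn": 8.4, "claw": 5},
    {"x": 15, "y": -28, "z": 0, "turn": 8.4, "claw": 5},
    {"x": 15, "y": -28, "z": 0, "turn": 8.4, "claw": 5},
    {"x": 16, "y": -30, "z": 0, "turn": 8.4, "claw": 5},
  ],
)

```text
clock: 42.85
tool_pos: [0.5766, 0.0566, 0.3016]
orientation: [-0.0, -0.01, 1.0, 0.0]
ft_force: [-0.4, 1.3, 0.4]
finger_gap: 0.135
grasp_force: 15.0
```

Call:
carry_out(
  plan=[
    {"x": 0, "y": 0, "z": -20, "turn": 0, "claw": 5},
    {"x": 0, "y": 0, "z": -20, "turn": 0, "claw": 5},
    {"x": 0, "y": 0, "z": -3, "turn": 0, "claw": 5},
    {"x": 0, "y": 0, "z": 0, "turn": 0, "claw": 5},
    {"x": 0, "y": 0, "z": 0, "turn": 0, "claw": 5},
    {"x": 0, "y": 0, "z": 0, "turn": 0, "claw": 5},
    {"x": 0, "y": 0, "z": 0, "turn": 0, "claw": 5},
    {"x": 0, "y": 0, "z": 0, "turn": 0, "claw": 5},
    {"x": 0, "y": 0, "z": 0, "turn": 0, "claw": 5},
    {"x": 0, "y": 0, "z": 0, "turn": 0, "claw": 5},
  ],
)

```text
clock: 43.85
tool_pos: [0.5762, 0.0575, 0.2588]
orientation: [0.0, -0.006, 1.0, -0.0]
ft_force: [0.9, -0.1, -0.2]
finger_gap: 0.131
grasp_force: 15.0
```

Run:
```python
from h import *
np.set_printoptions(precision=4,suppress=True)
tubecheck("w_i4",.135,.107)
v0,v1,u0,at=held("w_i4");print(v0,v1,at(u0,v0,.106))
```

```text
[0.5762 0.0575 0.2588] 43.85
edge 191 256.8125 [0.5692 0.056  0.1518] bright rows before [178, 179, 180, 181] [np.float64(0.5611), np.float64(0.562), np.float64(0.563), np.float64(0.5639)]
front [147] [np.float64(0.5332)]
191 281 [ 0.0072 -0.0014  0.106 ]
```

Call:
carry_out(
  plan=[
    {"x": -1, "y": 0, "z": -7, "turn": 0, "claw": 5},
    {"x": 0, "y": 0, "z": -11, "turn": 0, "claw": 5},
    {"x": 0, "y": 0, "z": -10, "turn": 0, "claw": 5},
    {"x": 0, "y": 0, "z": -10, "turn": 0, "claw": 5},
    {"x": 0, "y": 0, "z": -10, "turn": 0, "claw": 5},
    {"x": 0, "y": 0, "z": -10, "turn": 0, "claw": 5},
    {"x": 0, "y": 0, "z": -10, "turn": 0, "claw": 5},
    {"x": 0, "y": 0, "z": -10, "turn": 0, "claw": 5},
    {"x": 0, "y": 0, "z": -10, "turn": 0, "claw": 5},
    {"x": 0, "y": 0, "z": 0, "turn": 0, "claw": 5},
  ],
)

```text
clock: 44.9
tool_pos: [0.5745, 0.0574, 0.1692]
orientation: [-0.001, -0.006, 1.0, -0.0]
ft_force: [-1.1, -0.5, -0.4]
finger_gap: 0.129
grasp_force: 15.0
```

Call:
carry_out(
  plan=[
    {"x": 0, "y": 0, "z": 0, "turn": 0, "claw": 40},
    {"x": 0, "y": 0, "z": 0, "turn": 0, "claw": 40},
    {"x": 0, "y": 0, "z": 0, "turn": 0, "claw": 40},
    {"x": 0, "y": 0, "z": 0, "turn": 0, "claw": 40},
    {"x": 0, "y": 0, "z": 0, "turn": 0, "claw": 40},
    {"x": 0, "y": 0, "z": 10, "turn": 0, "claw": 40},
    {"x": 0, "y": 0, "z": 20, "turn": 0, "claw": 40},
    {"x": 0, "y": 0, "z": 30, "turn": 0, "claw": 40},
    {"x": 0, "y": 0, "z": 30, "turn": 0, "claw": 40},
    {"x": 0, "y": 0, "z": 27, "turn": 0, "claw": 40},
  ],
  squeeze=5,
)

```text
clock: 45.9
tool_pos: [0.5752, 0.0573, 0.29]
orientation: [0.001, -0.006, 1.0, 0.0]
ft_force: [-0.6, -0.7, 0.5]
finger_gap: 0.427
grasp_force: 0.0
```

Call:
carry_out(
  plan=[
    {"x": -13, "y": 32, "z": 0, "turn": -8.4, "claw": 54},
    {"x": -13, "y": 32, "z": 0, "turn": -8.4, "claw": 54},
    {"x": -13, "y": 32, "z": 0, "turn": -8.4, "claw": 54},
    {"x": -13, "y": 32, "z": 0, "turn": -8.4, "claw": 54},
    {"x": -13, "y": 32, "z": 0, "turn": -8.4, "claw": 54},
    {"x": -13, "y": 32, "z": 0, "turn": -8.4, "claw": 54},
    {"x": -13, "y": 32, "z": 0, "turn": -8.4, "claw": 54},
    {"x": -13, "y": 32, "z": 0, "turn": -8.4, "claw": 54},
    {"x": -13, "y": 32, "z": 0, "turn": -8.4, "claw": 54},
    {"x": -14, "y": 32, "z": 0, "turn": -8.4, "claw": 54},
  ],
)

```text
clock: 46.9
tool_pos: [0.4435, 0.3787, 0.2886]
orientation: [-0.0, 0.667, 0.745, 0.0]
ft_force: [0.7, 0.4, 0.1]
finger_gap: 0.575
grasp_force: 0.0
```

Call:
carry_out(
  plan=[
    {"x": 0, "y": 0, "z": 0, "turn": 0, "claw": 54},
    {"x": 0, "y": 0, "z": 0, "turn": 0, "claw": 54},
    {"x": 0, "y": 0, "z": -40, "turn": 0, "claw": 54},
    {"x": 0, "y": 0, "z": -40, "turn": 0, "claw": 54},
    {"x": 0, "y": 0, "z": -40, "turn": 0, "claw": 54},
    {"x": 0, "y": 0, "z": -40, "turn": 0, "claw": 54},
    {"x": 0, "y": 0, "z": -13, "turn": 0, "claw": 54},
    {"x": 0, "y": 0, "z": 0, "turn": 0, "claw": 54},
    {"x": 0, "y": 0, "z": 0, "turn": 0, "claw": 5},
    {"x": 0, "y": 0, "z": 0, "turn": 0, "claw": 5},
  ],
)

```text
clock: 47.9
tool_pos: [0.4451, 0.378, 0.1168]
orientation: [-0.0, 0.664, 0.747, 0.001]
ft_force: [-0.0, 1.1, -0.1]
finger_gap: 0.443
grasp_force: 0.0
```

Call:
carry_out(
  plan=[
    {"x": 0, "y": 0, "z": 0, "turn": 0, "claw": 5},
    {"x": 0, "y": 0, "z": 0, "turn": 0, "claw": 5},
    {"x": 0, "y": 0, "z": 0, "turn": 0, "claw": 5},
    {"x": 0, "y": 0, "z": 0, "turn": 0, "claw": 5},
    {"x": 0, "y": 0, "z": 0, "turn": 0, "claw": 5},
    {"x": 0, "y": 0, "z": 0, "turn": 0, "claw": 5},
    {"x": 0, "y": 0, "z": 0, "turn": 0, "claw": 5},
    {"x": 0, "y": 0, "z": 0, "turn": 0, "claw": 5},
    {"x": 0, "y": 0, "z": 0, "turn": 0, "claw": 5},
    {"x": 0, "y": 0, "z": 0, "turn": 0, "claw": 5},
  ],
)

```text
clock: 48.9
tool_pos: [0.4447, 0.3779, 0.1154]
orientation: [0.0, 0.664, 0.747, 0.001]
ft_force: [0.9, -0.6, 7.8]
finger_gap: 0.267
grasp_force: 5.3
```

Call:
carry_out(
  plan=[
    {"x": -3, "y": -0.4, "z": 9.5, "turn": 0, "claw": 5},
    {"x": -3, "y": -0.4, "z": 9.5, "turn": 0, "claw": 5},
    {"x": -3, "y": -0.4, "z": 9.5, "turn": 0, "claw": 5},
    {"x": -3, "y": -0.4, "z": 9.5, "turn": 0, "claw": 5},
    {"x": -3, "y": -0.4, "z": 9.5, "turn": 0, "claw": 5},
    {"x": -3, "y": -0.4, "z": 9.5, "turn": 0, "claw": 5},
    {"x": -3, "y": -0.4, "z": 9.5, "turn": 0, "claw": 5},
    {"x": -2, "y": 0, "z": 20, "turn": 0, "claw": 5},
    {"x": 0, "y": 0, "z": 20, "turn": 0, "claw": 5},
    {"x": 0, "y": 0, "z": 0, "turn": 0, "claw": 5},
  ],
)

```text
clock: 49.9
tool_pos: [0.4214, 0.3754, 0.2238]
orientation: [-0.0, 0.664, 0.747, 0.001]
ft_force: [-0.1, 0.6, -0.0]
finger_gap: 0.131
grasp_force: 5.0
```

Call:
carry_out(
  plan=[
    {"x": 0, "y": 0, "z": 20, "turn": 0, "claw": 5},
    {"x": 0, "y": 0, "z": 40, "turn": 0, "claw": 5},
    {"x": 0, "y": 0, "z": 20, "turn": 0, "claw": 5},
    {"x": 0, "y": 0, "z": 0, "turn": 0, "claw": 5},
    {"x": 0, "y": 0, "z": 0, "turn": 0, "claw": 5},
    {"x": 0, "y": 0, "z": 0, "turn": 0, "claw": 5},
    {"x": 0, "y": 0, "z": 0, "turn": 0, "claw": 5},
    {"x": 0, "y": 0, "z": 0, "turn": 0, "claw": 5},
    {"x": 0, "y": 0, "z": 0, "turn": 0, "claw": 5},
    {"x": 0, "y": 0, "z": 0, "turn": 0, "claw": 5},
  ],
  squeeze=15,
)

```text
clock: 50.9
tool_pos: [0.4212, 0.3746, 0.301]
orientation: [0.0, 0.664, 0.747, -0.0]
ft_force: [0.6, 1.7, 0.2]
finger_gap: 0.133
grasp_force: 15.0
```

Call:
carry_out(
  plan=[
    {"x": 13, "y": -32, "z": 0, "turn": 8.4, "claw": 5},
    {"x": 13, "y": -32, "z": 0, "turn": 8.4, "claw": 5},
    {"x": 13, "y": -32, "z": 0, "turn": 8.4, "claw": 5},
    {"x": 13, "y": -32, "z": 0, "turn": 8.4, "claw": 5},
    {"x": 13, "y": -32, "z": 0, "turn": 8.4, "claw": 5},
    {"x": 13, "y": -32, "z": 0, "turn": 8.4, "claw": 5},
    {"x": 13, "y": -32, "z": 0, "turn": 8.4, "claw": 5},
    {"x": 13, "y": -32, "z": 0, "turn": 8.4, "claw": 5},
    {"x": 13, "y": -32, "z": 0, "turn": 8.4, "claw": 5},
    {"x": 16, "y": -29, "z": 0, "turn": 8.4, "claw": 5},
  ],
)

```text
clock: 51.9
tool_pos: [0.5534, 0.0588, 0.3013]
orientation: [0.0, -0.003, 1.0, 0.0]
ft_force: [1.0, 0.4, 0.2]
finger_gap: 0.129
grasp_force: 15.0
```

Call:
carry_out(
  plan=[
    {"x": 0, "y": 0, "z": -20, "turn": 0, "claw": 5},
    {"x": 0, "y": 0, "z": -20, "turn": 0, "claw": 5},
    {"x": 0, "y": 0, "z": -3, "turn": 0, "claw": 5},
    {"x": 0, "y": 0, "z": 0, "turn": 0, "claw": 5},
    {"x": 0, "y": 0, "z": 0, "turn": 0, "claw": 5},
    {"x": 0, "y": 0, "z": 0, "turn": 0, "claw": 5},
    {"x": 0, "y": 0, "z": 0, "turn": 0, "claw": 5},
    {"x": 0, "y": 0, "z": 0, "turn": 0, "claw": 5},
    {"x": 0, "y": 0, "z": 0, "turn": 0, "claw": 5},
    {"x": 0, "y": 0, "z": 0, "turn": 0, "claw": 5},
  ],
)

```text
clock: 52.9
tool_pos: [0.5532, 0.0603, 0.2583]
orientation: [0.0, -0.0, 1.0, -0.0]
ft_force: [1.0, 0.8, -1.3]
finger_gap: 0.131
grasp_force: 15.0
```

Run:
```python
from h import *
np.set_printoptions(precision=4,suppress=True)
tubecheck("w_i5",.135,.107)
v0,v1,u0,at=held("w_i5");print(v0,v1,at(u0,v0,.106))
```

```text
[0.5532 0.0603 0.2583] 52.9
edge 190 256.4166666666667 [0.5453 0.0586 0.1513] bright rows before [184, 185] [np.float64(0.5435), np.float64(0.5444)]
front [166] [np.float64(0.5268)]
190 287 [ 0.0081 -0.0017  0.106 ]
```

Call:
carry_out(
  plan=[
    {"x": 3.5, "y": -2.5, "z": 0, "turn": 0, "claw": 5},
    {"x": 0, "y": 0, "z": 0, "turn": 0, "claw": 5},
    {"x": 0, "y": 0, "z": 0, "turn": 0, "claw": 5},
    {"x": 0, "y": 0, "z": 0, "turn": 0, "claw": 5},
    {"x": 0, "y": 0, "z": 0, "turn": 0, "claw": 5},
    {"x": 0, "y": 0, "z": 0, "turn": 0, "claw": 5},
    {"x": 0, "y": 0, "z": 0, "turn": 0, "claw": 5},
    {"x": 0, "y": 0, "z": 0, "turn": 0, "claw": 5},
    {"x": 0, "y": 0, "z": 0, "turn": 0, "claw": 5},
    {"x": 0, "y": 0, "z": 0, "turn": 0, "claw": 5},
  ],
)

```text
clock: 53.95
tool_pos: [0.5567, 0.0578, 0.2582]
orientation: [0.0, -0.0, 1.0, -0.0]
ft_force: [0.5, -0.0, -0.1]
finger_gap: 0.132
grasp_force: 15.0
```

Run:
```python
from h import *
np.set_printoptions(precision=4,suppress=True)
tubecheck("w_i6",.135,.107)
```

```text
[0.5567 0.0578 0.2582] 53.95
edge 190 257.26666666666665 [0.5488 0.0568 0.1512] bright rows before [180, 181] [np.float64(0.5433), np.float64(0.5442)]
front [163] [np.float64(0.5276)]
```

Call:
carry_out(
  plan=[
    {"x": 0, "y": 0, "z": -8, "turn": 0, "claw": 5},
    {"x": 0, "y": 0, "z": -10, "turn": 0, "claw": 5},
    {"x": 0, "y": 0, "z": -10, "turn": 0, "claw": 5},
    {"x": 0, "y": 0, "z": -10, "turn": 0, "claw": 5},
    {"x": 0, "y": 0, "z": -10, "turn": 0, "claw": 5},
    {"x": 0, "y": 0, "z": -10, "turn": 0, "claw": 5},
    {"x": 0, "y": 0, "z": -10, "turn": 0, "claw": 5},
    {"x": 0, "y": 0, "z": -10, "turn": 0, "claw": 5},
    {"x": 0, "y": 0, "z": -10, "turn": 0, "claw": 5},
    {"x": 0, "y": 0, "z": 0, "turn": 0, "claw": 5},
  ],
)

```text
clock: 55.0
tool_pos: [0.5561, 0.0577, 0.1688]
orientation: [-0.001, -0.0, 1.0, -0.0]
ft_force: [-1.1, -0.1, -0.0]
finger_gap: 0.129
grasp_force: 15.0
```

Call:
carry_out(
  plan=[
    {"x": 0, "y": 0, "z": 0, "turn": 0, "claw": 40},
    {"x": 0, "y": 0, "z": 0, "turn": 0, "claw": 40},
    {"x": 0, "y": 0, "z": 0, "turn": 0, "claw": 40},
    {"x": 0, "y": 0, "z": 0, "turn": 0, "claw": 40},
    {"x": 0, "y": 0, "z": 0, "turn": 0, "claw": 40},
    {"x": 0, "y": 0, "z": 10, "turn": 0, "claw": 40},
    {"x": 0, "y": 0, "z": 20, "turn": 0, "claw": 40},
    {"x": 0, "y": 0, "z": 30, "turn": 0, "claw": 40},
    {"x": 0, "y": 0, "z": 30, "turn": 0, "claw": 40},
    {"x": 0, "y": 0, "z": 30, "turn": 0, "claw": 40},
  ],
  squeeze=5,
)

```text
clock: 56.0
tool_pos: [0.5565, 0.0576, 0.2922]
orientation: [0.0, -0.0, 1.0, -0.0]
ft_force: [0.0, 0.7, -0.9]
finger_gap: 0.428
grasp_force: 0.0
```

Call:
carry_out(
  plan=[
    {"x": 12, "y": -36, "z": 0, "turn": 0, "claw": 60},
    {"x": 12, "y": -36, "z": 0, "turn": 0, "claw": 60},
    {"x": 12, "y": -36, "z": 0, "turn": 0, "claw": 60},
    {"x": 12, "y": -36, "z": 0, "turn": 0, "claw": 60},
    {"x": 12, "y": -36, "z": 0, "turn": 0, "claw": 60},
    {"x": 12, "y": -36, "z": 0, "turn": 0, "claw": 60},
    {"x": 12, "y": -36, "z": 0, "turn": 0, "claw": 60},
    {"x": 12, "y": -36, "z": 0, "turn": 0, "claw": 60},
    {"x": 12, "y": -20, "z": 0, "turn": 0, "claw": 60},
    {"x": 12, "y": 0, "z": 0, "turn": 0, "claw": 60},
  ],
)

```text
clock: 57.0
tool_pos: [0.676, -0.2542, 0.2908]
orientation: [-0.0, 0.002, 1.0, -0.001]
ft_force: [-0.7, 0.1, 0.7]
finger_gap: 0.638
grasp_force: 0.0
```

Call:
carry_out(
  plan=[
    {"x": 0, "y": 0, "z": 0, "turn": 0, "claw": 60},
    {"x": 0, "y": 0, "z": 0, "turn": 0, "claw": 60},
    {"x": 0, "y": 0, "z": 0, "turn": 0, "claw": 60},
    {"x": 0, "y": 0, "z": 0, "turn": 0, "claw": 60},
    {"x": 0, "y": 0, "z": 0, "turn": 0, "claw": 60},
    {"x": 0, "y": 0, "z": 0, "turn": 0, "claw": 60},
    {"x": 0, "y": 0, "z": 0, "turn": 0, "claw": 60},
    {"x": 0, "y": 0, "z": 0, "turn": 0, "claw": 60},
    {"x": 0, "y": 0, "z": 0, "turn": 0, "claw": 60},
    {"x": 0, "y": 0, "z": 0, "turn": 0, "claw": 60},
  ],
)

```text
clock: 58.0
tool_pos: [0.6767, -0.2503, 0.2902]
orientation: [0.0, -0.0, 1.0, -0.0]
ft_force: [0.3, -0.1, -0.3]
finger_gap: 0.638
grasp_force: 0.0
```

Run:
```python
from h import *
s,im=snap("w_p");C=cam("wrist",s);print(s["tool_pos"],s["clock"],yaw()[:,1])
g=cv2.cvtColor(im,6);k=(g<70).astype(np.uint8);k[230:]=0
n,l,st,ce=cv2.connectedComponentsWithStats(k)
for i in range(1,n):
    if 80<st[i,4]<3000: print(st[i].tolist(),ce[i].round(1),plane("",ce[i],.01,C=C)[0].round(4))
top=read_camera("top")[...,::-1];cv2.imwrite("pics/top1.png",top)
a=cv2.resize(im[0:260,60:430],None,fx=2.1,fy=2.1,interpolation=cv2.INTER_CUBIC);cv2.imwrite("pics/w_pc.png",a)
```

```text
[ 0.67666469 -0.25025294  0.29016016] 58.0 [-7.53327140e-04  9.99999713e-01 -8.48288480e-05]
[146, 0, 19, 9, 123] [155.5   3. ] [ 0.472  -0.3772  0.01  ]
[202, 0, 26, 22, 482] [215.    9.3] [ 0.4789 -0.3041  0.01  ]
[346, 0, 5, 54, 97] [347.7  26.4] [ 0.4981 -0.1386  0.01  ]
[374, 0, 38, 47, 1338] [393.5  24.4] [ 0.4958 -0.0814  0.01  ]
[362, 30, 34, 29, 93] [376.5  50.1] [ 0.5255 -0.1001  0.01  ]
[222, 41, 18, 22, 303] [230.5  51.7] [ 0.5275 -0.2858  0.01  ]
[133, 59, 29, 27, 582] [147.3  72.2] [ 0.5524 -0.3937  0.01  ]
[297, 71, 4, 75, 136] [298.6 107.2] [ 0.5958 -0.1969  0.01  ]
[358, 194, 57, 36, 382] [379.2 214.5] [ 0.744  -0.0768  0.01  ]
```

View pics/w_pc.png

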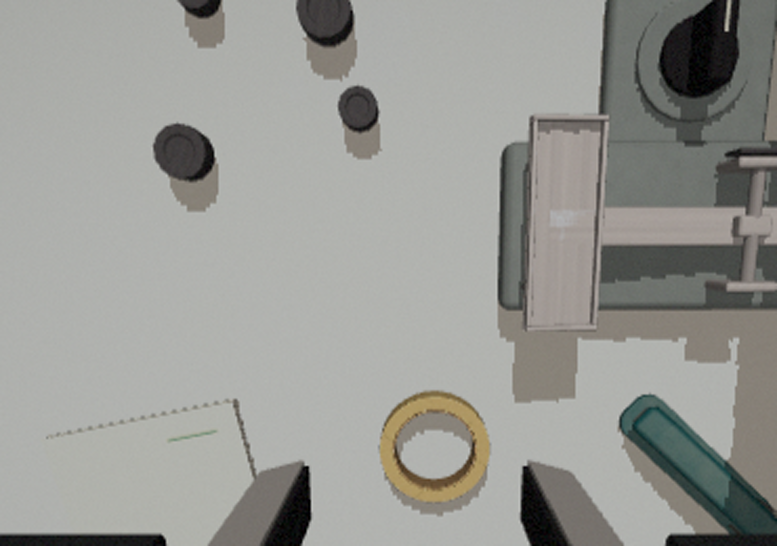

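The view shows the pan's rim corners at (531,115), (608,118), (597,330) and (525,328), with the pan raised. The weights are: large at (184,150) and (326,15), small at (358,106), now knocked aside from its first place, and (200,0).

Run:
```python
from h import *
np.set_printoptions(precision=4,suppress=True)
s=np.load("pics/w_p.npy");C=cam("wrist",{"tool_pos":s[:3],"orientation":s[3:]});f=lambda a:np.array(a)/2.1+[60,0]
for z in(.045,.055,.065,.075):
    p=plane("",f([(531,115),(608,118),(597,330),(525,328)]),z,C=C);print(z,np.linalg.norm(p[0]-p[3]),np.linalg.norm(p[1]-p[2]),np.linalg.norm(p[0]-p[1]),np.linalg.norm(p[2]-p[3]),p.mean(0),p[:,1])
print(plane("",f([(184,150),(326,15),(358,106)]),[.02][0],C=C))
```

```text
0.045 0.11902778260547321 0.11866230153706955 0.04316022508224417 0.043331223276852744 [ 0.5975 -0.1641  0.045 ] [-0.1864 -0.1432 -0.1417 -0.185 ]
0.055 0.11606504683526507 0.11570866300290979 0.04208591839600398 0.042252660252665955 [ 0.5978 -0.1662  0.055 ] [-0.188  -0.1459 -0.1444 -0.1866]
0.065 0.11310231106505679 0.11275502446875013 0.041011611709763786 0.04117409722847914 [ 0.5981 -0.1684  0.065 ] [-0.1896 -0.1486 -0.1471 -0.1883]
0.075 0.11013957529484852 0.10980138593459035 0.03993730502352362 0.040095534204292266 [ 0.5984 -0.1706  0.075 ] [-0.1912 -0.1513 -0.1498 -0.1899]
[[ 0.5527 -0.3899  0.02  ]
 [ 0.4795 -0.3024  0.02  ]
 [ 0.5281 -0.285   0.02  ]]
```

Call:
carry_out(
  plan=[
    {"x": -40, "y": -9, "z": 0, "turn": 0, "claw": 50},
    {"x": -40, "y": -9, "z": 0, "turn": 0, "claw": 50},
    {"x": -40, "y": -9, "z": -10, "turn": 0, "claw": 50},
    {"x": -29, "y": -8, "z": -30, "turn": 0, "claw": 50},
    {"x": 0, "y": 0, "z": -45, "turn": 0, "claw": 50},
    {"x": 0, "y": 0, "z": -45, "turn": 0, "claw": 50},
    {"x": 0, "y": 0, "z": -45, "turn": 0, "claw": 50},
    {"x": 0, "y": 0, "z": -40, "turn": 0, "claw": 50},
    {"x": 0, "y": 0, "z": -25, "turn": 0, "claw": 50},
    {"x": 0, "y": 0, "z": -10, "turn": 0, "claw": 50},
  ],
  squeeze=10,
)

```text
clock: 59.1
tool_pos: [0.5266, -0.2848, 0.0378]
orientation: [-0.001, -0.0, 1.0, 0.0]
ft_force: [0.3, -1.1, 0.2]
finger_gap: 0.531
grasp_force: 0.0
```

Call:
carry_out(
  plan=[
    {"x": 0, "y": 0, "z": -9, "turn": 0, "claw": 50},
    {"x": 0, "y": 0, "z": 0, "turn": 0, "claw": 50},
    {"x": 0, "y": 0, "z": 0, "turn": 0, "claw": 50},
    {"x": 0, "y": 0, "z": 0, "turn": 0, "claw": 10},
    {"x": 0, "y": 0, "z": 0, "turn": 0, "claw": 10},
    {"x": 0, "y": 0, "z": 0, "turn": 0, "claw": 10},
    {"x": 0, "y": 0, "z": 0, "turn": 0, "claw": 10},
    {"x": 0, "y": 0, "z": 0, "turn": 0, "claw": 10},
    {"x": 0, "y": 0, "z": 0, "turn": 0, "claw": 10},
    {"x": 0, "y": 0, "z": 0, "turn": 0, "claw": 10},
  ],
)

```text
clock: 60.1
tool_pos: [0.5278, -0.2852, 0.0314]
orientation: [0.0, -0.0, 1.0, -0.0]
ft_force: [-0.9, 1.2, 5.9]
finger_gap: 0.24
grasp_force: 10.0
```

Run:
```python
from h import *
s,im=snap("w_s1");C=cam("wrist",s);g=cv2.cvtColor(im,6)
t=s["tool_pos"]
for dy in(-.008,0,.008):
    print(dy,[(round(dx*1000),int(g[int(round(v)),int(round(u))])) for dx in np.arange(-.04,.02,.002) for u,v in proj("",[t[0]+dx,t[1]+dy,.018],C=C) if 0<=v<384])
```

```text
-0.008 [(-40, 134), (-38, 135), (-36, 137), (-34, 134), (-32, 134), (-30, 136), (-28, 135), (-26, 183), (-24, 184), (-22, 182), (-20, 183), (-18, 183), (-16, 183), (-14, 113), (-12, 39), (-10, 41), (-8, 67), (-6, 64), (-4, 65), (-2, 55), (0, 61), (2, 67), (4, 66), (6, 62), (8, 96), (10, 133), (12, 135), (14, 181), (16, 182), (18, 181)]
0 [(-40, 182), (-38, 183), (-36, 184), (-34, 183), (-32, 183), (-30, 183), (-28, 184), (-26, 184), (-24, 184), (-22, 184), (-20, 183), (-18, 172), (-16, 42), (-14, 44), (-12, 72), (-10, 64), (-8, 46), (-6, 64), (-4, 68), (-2, 65), (0, 64), (2, 63), (4, 66), (6, 74), (8, 68), (10, 65), (12, 136), (14, 134), (16, 133), (18, 184)]
0.008 [(-40, 182), (-38, 184), (-36, 183), (-34, 183), (-32, 183), (-30, 182), (-28, 183), (-26, 183), (-24, 184), (-22, 183), (-20, 183), (-18, 183), (-16, 183), (-14, 183), (-12, 35), (-10, 35), (-8, 61), (-6, 65), (-4, 65), (-2, 66), (0, 64), (2, 66), (4, 62), (6, 72), (8, 135), (10, 137), (12, 134), (14, 135), (16, 182), (18, 183)]
```

Call:
carry_out(
  plan=[
    {"x": 0, "y": 0, "z": 20, "turn": 0, "claw": 10},
    {"x": 0, "y": 0, "z": 40, "turn": 0, "claw": 10},
    {"x": 0, "y": 0, "z": 50, "turn": 0, "claw": 10},
    {"x": 17, "y": 30, "z": 10, "turn": 0, "claw": 10},
    {"x": 17, "y": 30, "z": 0, "turn": 0, "claw": 10},
    {"x": 18, "y": 30, "z": 0, "turn": 0, "claw": 10},
    {"x": 18, "y": 28, "z": 0, "turn": 0, "claw": 10},
    {"x": 0, "y": 0, "z": 0, "turn": 0, "claw": 10},
    {"x": 0, "y": 0, "z": 0, "turn": 0, "claw": 10},
    {"x": 0, "y": 0, "z": 0, "turn": 0, "claw": 10},
  ],
)

```text
clock: 61.15
tool_pos: [0.597, -0.1684, 0.1511]
orientation: [-0.0, 0.0, 1.0, -0.0]
ft_force: [0.5, -0.8, -0.3]
finger_gap: 0.24
grasp_force: 10.0
```

Call:
carry_out(
  plan=[
    {"x": 0, "y": 0, "z": -20, "turn": 0, "claw": 10},
    {"x": 0, "y": 0, "z": -15, "turn": 0, "claw": 10},
    {"x": 0, "y": 0, "z": -15, "turn": 0, "claw": 10},
    {"x": 0, "y": 0, "z": -10, "turn": 0, "claw": 10},
    {"x": 0, "y": 0, "z": -4, "turn": 0, "claw": 10},
    {"x": 0, "y": 0, "z": -4, "turn": 0, "claw": 10},
    {"x": 0, "y": 0, "z": 0, "turn": 0, "claw": 10},
    {"x": 0, "y": 0, "z": 0, "turn": 0, "claw": 10},
    {"x": 0, "y": 0, "z": 0, "turn": 0, "claw": 10},
    {"x": 0, "y": 0, "z": 0, "turn": 0, "claw": 10},
  ],
)

```text
clock: 62.15
tool_pos: [0.5979, -0.1673, 0.0836]
orientation: [0.0, -0.0, 1.0, -0.0]
ft_force: [-0.1, -0.6, 0.9]
finger_gap: 0.238
grasp_force: 10.0
```

Run:
```python
from h import *
s,im=snap("w_s2");C=cam("wrist",s);g=cv2.cvtColor(im,6);t=s["tool_pos"];print(t,s["ft_force"])
for x,z in((t[0]-.03,.056),(t[0]-.045,.056),(t[0]-.055,.056)):
    print(x,[(round(y*1000),int(g[int(round(v)),int(round(u))])) for y in np.arange(-.198,-.136,.0015) for u,v in proj("",[x,y,z],C=C) if 0<=v<384])
```

```text
[ 0.59786901 -0.16725802  0.08355716] [-0.05667719 -0.60377358  0.94879722]
0.5678690085343535 [(-198, 202), (-196, 203), (-195, 203), (-194, 203), (-192, 116), (-190, 122), (-189, 117), (-188, 185), (-186, 94), (-184, 184), (-183, 183), (-182, 184), (-180, 184), (-178, 187), (-177, 183), (-176, 180), (-174, 181), (-172, 184), (-171, 183), (-169, 187), (-168, 186), (-166, 183), (-165, 182), (-163, 182), (-162, 182), (-160, 184), (-159, 177), (-157, 179), (-156, 179), (-154, 181), (-153, 182), (-151, 182), (-150, 92), (-148, 183), (-147, 130), (-145, 138), (-144, 139), (-142, 139), (-141, 139), (-139, 136), (-138, 139), (-136, 138)]
0.5528690085343535 [(-198, 203), (-196, 202), (-195, 203), (-194, 116), (-192, 116), (-190, 125), (-189, 119), (-188, 183), (-186, 117), (-184, 133), (-183, 186), (-182, 184), (-180, 183), (-178, 188), (-177, 184), (-176, 180), (-174, 183), (-172, 183), (-171, 183), (-169, 188), (-168, 187), (-166, 185), (-165, 184), (-163, 182), (-162, 183), (-160, 182), (-159, 177), (-157, 180), (-156, 180), (-154, 182), (-153, 184), (-151, 184), (-150, 141), (-148, 184), (-147, 123), (-145, 140), (-144, 138), (-142, 139), (-141, 139), (-139, 137), (-138, 138), (-136, 139)]
0.5428690085343535 [(-198, 201), (-196, 203), (-195, 203), (-194, 202), (-192, 201), (-190, 202), (-189, 176), (-188, 138), (-186, 117), (-184, 122), (-183, 119), (-182, 118), (-180, 113), (-178, 114), (-177, 110), (-176, 110), (-174, 116), (-172, 118), (-171, 114), (-169, 115), (-168, 114), (-166, 113), (-165, 112), (-163, 109), (-162, 111), (-160, 112), (-159, 108), (-157, 109), (-156, 117), (-154, 119), (-153, 119), (-151, 119), (-150, 79), (-148, 153), (-147, 192), (-145, 202), (-144, 79), (-142, 116), (-141, 131), (-139, 137), (-138, 138), (-136, 137)]
```

Call:
carry_out(
  plan=[
    {"x": 0, "y": 0, "z": -2, "turn": 0, "claw": 10},
    {"x": 0, "y": 0, "z": 0, "turn": 0, "claw": 10},
    {"x": 0, "y": 0, "z": 0, "turn": 0, "claw": 36},
    {"x": 0, "y": 0, "z": 0, "turn": 0, "claw": 36},
    {"x": 0, "y": 0, "z": 0, "turn": 0, "claw": 36},
    {"x": 0, "y": 0, "z": 0, "turn": 0, "claw": 36},
    {"x": 0, "y": 0, "z": 0, "turn": 0, "claw": 36},
    {"x": 0, "y": 0, "z": 10, "turn": 0, "claw": 36},
    {"x": 0, "y": 0, "z": 20, "turn": 0, "claw": 36},
    {"x": 0, "y": 0, "z": 40, "turn": 0, "claw": 36},
  ],
)

```text
clock: 63.2
tool_pos: [0.5964, -0.167, 0.1505]
orientation: [-0.002, -0.0, 1.0, 0.0]
ft_force: [0.5, -0.4, 0.6]
finger_gap: 0.382
grasp_force: 0.0
```

Call:
carry_out(
  plan=[
    {"x": 10, "y": 0, "z": 50, "turn": 0, "claw": 60},
    {"x": 15, "y": -17, "z": 50, "turn": 0, "claw": 60},
    {"x": 18, "y": -22, "z": 30, "turn": 0, "claw": 60},
    {"x": 18, "y": -22, "z": 10, "turn": 0, "claw": 60},
    {"x": 18, "y": -22, "z": 0, "turn": 0, "claw": 60},
    {"x": 0, "y": 0, "z": 0, "turn": 0, "claw": 60},
    {"x": 0, "y": 0, "z": 0, "turn": 0, "claw": 60},
    {"x": 0, "y": 0, "z": 0, "turn": 0, "claw": 60},
    {"x": 0, "y": 0, "z": 0, "turn": 0, "claw": 60},
    {"x": 0, "y": 0, "z": 0, "turn": 0, "claw": 60},
  ],
)

```text
clock: 64.2
tool_pos: [0.6751, -0.248, 0.2861]
orientation: [0.0, -0.001, 1.0, 0.0]
ft_force: [0.4, -0.6, -0.5]
finger_gap: 0.641
grasp_force: 0.0
```

```bash
cat >> h.py <<'E'
def blobs(nm):
    s,im=snap(nm);C=cam("wrist",s);print(s["tool_pos"],s["clock"])
    g=cv2.cvtColor(im,6);k=(g<72).astype(np.uint8);k[230:]=0
    n,l,st,ce=cv2.connectedComponentsWithStats(k)
    for i in range(1,n):
        if 100<st[i,4]<900: print(st[i].tolist(),"z.01",plane("",ce[i],.01,C=C)[0].round(4)[:2],"z.058",plane("",ce[i],.058,C=C)[0].round(4)[:2])
E
python3 - <<'E'
from h import *
blobs("w_p2")
E
```

```text
[ 0.67505926 -0.24804101  0.28609086] 64.2
[143, 0, 20, 9, 127] z.01 [ 0.4719 -0.377 ] z.058 [ 0.487  -0.3628]
[199, 0, 28, 22, 497] z.01 [ 0.4788 -0.3041] z.058 [ 0.493 -0.298]
[345, 0, 5, 55, 106] z.01 [ 0.4974 -0.1385] z.058 [ 0.5096 -0.1507]
[362, 25, 35, 35, 114] z.01 [ 0.5245 -0.0998] z.058 [ 0.5337 -0.1163]
[131, 60, 29, 27, 594] z.01 [ 0.5524 -0.3937] z.058 [ 0.5585 -0.3776]
[296, 72, 4, 76, 151] z.01 [ 0.5969 -0.1968] z.058 [ 0.598  -0.2026]
[318, 98, 25, 22, 410] z.01 [ 0.5959 -0.1544] z.058 [ 0.5972 -0.1648]
[358, 196, 55, 34, 354] z.01 [ 0.7417 -0.0793] z.058 [ 0.7268 -0.0981]
```

Call:
carry_out(
  plan=[
    {"x": -30, "y": -36, "z": 0, "turn": 0, "claw": 56},
    {"x": -30, "y": -36, "z": 0, "turn": 0, "claw": 56},
    {"x": -30, "y": -36, "z": -10, "turn": 0, "claw": 56},
    {"x": -32, "y": -36, "z": -30, "turn": 0, "claw": 56},
    {"x": 0, "y": 0, "z": -45, "turn": 0, "claw": 56},
    {"x": 0, "y": 0, "z": -45, "turn": 0, "claw": 56},
    {"x": 0, "y": 0, "z": -45, "turn": 0, "claw": 56},
    {"x": 0, "y": 0, "z": -40, "turn": 0, "claw": 56},
    {"x": 0, "y": 0, "z": -20, "turn": 0, "claw": 56},
    {"x": 0, "y": 0, "z": -10, "turn": 0, "claw": 56},
  ],
)

```text
clock: 65.25
tool_pos: [0.5562, -0.3877, 0.0423]
orientation: [-0.001, -0.0, 1.0, 0.001]
ft_force: [0.4, 0.5, 0.4]
finger_gap: 0.595
grasp_force: 0.0
```

Call:
carry_out(
  plan=[
    {"x": 0, "y": 0, "z": -9, "turn": 0, "claw": 56},
    {"x": 0, "y": 0, "z": 0, "turn": 0, "claw": 56},
    {"x": 0, "y": 0, "z": 0, "turn": 0, "claw": 56},
    {"x": 0, "y": 0, "z": 0, "turn": 0, "claw": 15},
    {"x": 0, "y": 0, "z": 0, "turn": 0, "claw": 15},
    {"x": 0, "y": 0, "z": 0, "turn": 0, "claw": 15},
    {"x": 0, "y": 0, "z": 0, "turn": 0, "claw": 15},
    {"x": 0, "y": 0, "z": 0, "turn": 0, "claw": 15},
    {"x": 0, "y": 0, "z": 0, "turn": 0, "claw": 15},
    {"x": 0, "y": 0, "z": 0, "turn": 0, "claw": 15},
  ],
)

```text
clock: 66.25
tool_pos: [0.5571, -0.3885, 0.0356]
orientation: [0.0, -0.0, 1.0, -0.0]
ft_force: [0.7, 1.4, 5.7]
finger_gap: 0.324
grasp_force: 10.0
```

```bash
cat >> h.py <<'E'
def disc(nm,z=.02):
    s,im=snap(nm);C=cam("wrist",s);g=cv2.cvtColor(im,6);t=s["tool_pos"];print(t,s["finger_gap"],s["ft_force"])
    print([(round(dx*1000),int(g[int(round(v)),int(round(u))])) for dx in np.arange(-.03,.026,.002) for u,v in proj("",[t[0]+dx,t[1],z],C=C) if 0<=v<384])
E
python3 - <<'E'
from h import *
disc("w_l1")
E
```

```text
[ 0.55712009 -0.38853101  0.03563636] 0.3238376098028984 [0.71408707 1.36179922 5.67180519]
[(-30, 181), (-28, 183), (-26, 182), (-24, 43), (-22, 42), (-20, 64), (-18, 64), (-16, 64), (-14, 50), (-12, 67), (-10, 64), (-8, 67), (-6, 69), (-4, 69), (-2, 61), (0, 66), (2, 67), (4, 67), (6, 65), (8, 66), (10, 72), (12, 134), (14, 135), (16, 133), (18, 133), (20, 182), (22, 181), (24, 182)]
```

Call:
carry_out(
  plan=[
    {"x": 0, "y": 0, "z": 0, "turn": 0, "claw": 50},
    {"x": 0, "y": 0, "z": 0, "turn": 0, "claw": 50},
    {"x": 0, "y": 0, "z": 0, "turn": 0, "claw": 50},
    {"x": -4.5, "y": 0, "z": -4, "turn": 0, "claw": 50},
    {"x": 0, "y": 0, "z": 0, "turn": 0, "claw": 50},
    {"x": 0, "y": 0, "z": 0, "turn": 0, "claw": 15},
    {"x": 0, "y": 0, "z": 0, "turn": 0, "claw": 15},
    {"x": 0, "y": 0, "z": 0, "turn": 0, "claw": 15},
    {"x": 0, "y": 0, "z": 0, "turn": 0, "claw": 15},
    {"x": 0, "y": 0, "z": 0, "turn": 0, "claw": 15},
  ],
)

```text
clock: 67.3
tool_pos: [0.5525, -0.3884, 0.0314]
orientation: [0.0, -0.0, 1.0, -0.0]
ft_force: [0.6, 0.1, 0.6]
finger_gap: 0.326
grasp_force: 10.0
```

Run:
```python
from h import *
disc("w_l1b")
```

```text
[ 0.55251914 -0.38841696  0.0313537 ] 0.32574598373929914 [0.55861675 0.13649589 0.56670159]
[(-30, 184), (-28, 182), (-26, 183), (-24, 181), (-22, 183), (-20, 43), (-18, 45), (-16, 48), (-14, 61), (-12, 63), (-10, 57), (-8, 64), (-6, 64), (-4, 66), (-2, 68), (0, 66), (2, 66), (4, 62), (6, 68), (8, 71), (10, 69), (12, 66), (14, 66), (16, 134), (18, 133), (20, 135), (22, 134), (24, 182)]
```

Call:
carry_out(
  plan=[
    {"x": 0, "y": 0, "z": 20, "turn": 0, "claw": 15},
    {"x": 0, "y": 0, "z": 45, "turn": 0, "claw": 15},
    {"x": 0, "y": 0, "z": 45, "turn": 0, "claw": 15},
    {"x": 2, "y": 36, "z": 5, "turn": 0, "claw": 15},
    {"x": 2, "y": 36, "z": 0, "turn": 0, "claw": 15},
    {"x": 2, "y": 36, "z": 0, "turn": 0, "claw": 15},
    {"x": 2, "y": 36, "z": 0, "turn": 0, "claw": 15},
    {"x": 0, "y": 36, "z": 0, "turn": 0, "claw": 15},
    {"x": 0, "y": 36, "z": 0, "turn": 0, "claw": 15},
    {"x": 0, "y": 4, "z": 0, "turn": 0, "claw": 15},
  ],
)

```text
clock: 68.35
tool_pos: [0.5609, -0.1635, 0.1461]
orientation: [-0.0, -0.003, 1.0, 0.001]
ft_force: [0.6, 0.6, -0.8]
finger_gap: 0.325
grasp_force: 10.0
```

Call:
carry_out(
  plan=[
    {"x": 0, "y": 0, "z": 0, "turn": 0, "claw": 15},
    {"x": 0, "y": 0, "z": -20, "turn": 0, "claw": 15},
    {"x": 0, "y": 0, "z": -10, "turn": 0, "claw": 15},
    {"x": 0, "y": 0, "z": -10, "turn": 0, "claw": 15},
    {"x": 0, "y": 0, "z": 0, "turn": 0, "claw": 15},
    {"x": 0, "y": 0, "z": 0, "turn": 0, "claw": 15},
    {"x": 0, "y": 0, "z": 0, "turn": 0, "claw": 15},
    {"x": 0, "y": 0, "z": 0, "turn": 0, "claw": 15},
    {"x": 0, "y": 0, "z": 0, "turn": 0, "claw": 15},
    {"x": 0, "y": 0, "z": 0, "turn": 0, "claw": 15},
  ],
)

```text
clock: 69.35
tool_pos: [0.5606, -0.1684, 0.1065]
orientation: [0.0, -0.0, 1.0, -0.0]
ft_force: [-0.8, -0.7, -0.6]
finger_gap: 0.327
grasp_force: 10.0
```

Call:
carry_out(
  plan=[
    {"x": 0, "y": 0.4, "z": -8, "turn": 0, "claw": 15},
    {"x": 0, "y": 0, "z": -8, "turn": 0, "claw": 15},
    {"x": 0, "y": 0, "z": -5, "turn": 0, "claw": 15},
    {"x": 0, "y": 0, "z": -4, "turn": 0, "claw": 15},
    {"x": 0, "y": 0, "z": 0, "turn": 0, "claw": 15},
    {"x": 0, "y": 0, "z": 0, "turn": 0, "claw": 15},
    {"x": 0, "y": 0, "z": 0, "turn": 0, "claw": 15},
    {"x": 0, "y": 0, "z": 0, "turn": 0, "claw": 15},
    {"x": 0, "y": 0, "z": 0, "turn": 0, "claw": 15},
    {"x": 0, "y": 0, "z": 0, "turn": 0, "claw": 15},
  ],
)

```text
clock: 70.35
tool_pos: [0.5605, -0.1681, 0.0814]
orientation: [0.0, -0.0, 1.0, -0.0]
ft_force: [-0.6, 0.1, 1.1]
finger_gap: 0.325
grasp_force: 10.0
```

Call:
carry_out(
  plan=[
    {"x": 0, "y": 0, "z": 0, "turn": 0, "claw": 42},
    {"x": 0, "y": 0, "z": 0, "turn": 0, "claw": 42},
    {"x": 0, "y": 0, "z": 0, "turn": 0, "claw": 42},
    {"x": 0, "y": 0, "z": 0, "turn": 0, "claw": 42},
    {"x": 0, "y": 0, "z": 0, "turn": 0, "claw": 42},
    {"x": 0, "y": 0, "z": 10, "turn": 0, "claw": 42},
    {"x": 0, "y": 0, "z": 20, "turn": 0, "claw": 42},
    {"x": 0, "y": 0, "z": 40, "turn": 0, "claw": 42},
    {"x": 0, "y": 0, "z": 0, "turn": 0, "claw": 42},
    {"x": 0, "y": 0, "z": 0, "turn": 0, "claw": 42},
  ],
)

```text
clock: 71.35
tool_pos: [0.5609, -0.168, 0.1524]
orientation: [0.001, -0.0, 1.0, -0.0]
ft_force: [-0.1, 0.0, -0.2]
finger_gap: 0.447
grasp_force: 0.0
```

Call:
carry_out(
  plan=[
    {"x": 20, "y": -15, "z": 40, "turn": 0, "claw": 60},
    {"x": 30, "y": -20, "z": 35, "turn": 0, "claw": 60},
    {"x": 30, "y": -20, "z": 30, "turn": 0, "claw": 60},
    {"x": 30, "y": -25, "z": 30, "turn": 0, "claw": 60},
    {"x": 0, "y": 0, "z": 0, "turn": 0, "claw": 60},
    {"x": 0, "y": 0, "z": 0, "turn": 0, "claw": 60},
    {"x": 0, "y": 0, "z": 0, "turn": 0, "claw": 60},
    {"x": 0, "y": 0, "z": 0, "turn": 0, "claw": 60},
    {"x": 0, "y": 0, "z": 0, "turn": 0, "claw": 60},
    {"x": 0, "y": 0, "z": 0, "turn": 0, "claw": 60},
  ],
)

```text
clock: 72.35
tool_pos: [0.6701, -0.2474, 0.286]
orientation: [-0.0, -0.001, 1.0, 0.0]
ft_force: [0.5, 0.2, -0.4]
finger_gap: 0.64
grasp_force: 0.0
```

Run:
```python
from h import *
blobs("w_p3")
```

```text
[ 0.67008934 -0.24742715  0.28599192] 72.35
[140, 0, 22, 13, 224] z.01 [ 0.469  -0.3778] z.058 [ 0.4838 -0.3635]
[199, 0, 27, 27, 596] z.01 [ 0.4764 -0.3043] z.058 [ 0.4904 -0.298 ]
[344, 3, 5, 57, 106] z.01 [ 0.4976 -0.1385] z.058 [ 0.5092 -0.1507]
[361, 26, 34, 38, 118] z.01 [ 0.5238 -0.0995] z.058 [ 0.5325 -0.116 ]
[314, 63, 32, 32, 788] z.01 [ 0.5537 -0.1553] z.058 [ 0.5591 -0.1656]
[295, 76, 4, 75, 134] z.01 [ 0.5955 -0.1969] z.058 [ 0.5962 -0.2026]
[317, 103, 25, 21, 409] z.01 [ 0.5964 -0.1545] z.058 [ 0.597  -0.1649]
[357, 199, 48, 31, 297] z.01 [ 0.7378 -0.0845] z.058 [ 0.7228 -0.1026]
```

Call:
carry_out(
  plan=[
    {"x": -40, "y": -12, "z": 0, "turn": 0, "claw": 56},
    {"x": -40, "y": -12, "z": 0, "turn": 0, "claw": 56},
    {"x": -40, "y": -12, "z": 0, "turn": 0, "claw": 56},
    {"x": -40, "y": -12, "z": -10, "turn": 0, "claw": 56},
    {"x": -33, "y": -8, "z": -15, "turn": 0, "claw": 56},
    {"x": 0, "y": 0, "z": -35, "turn": 0, "claw": 56},
    {"x": 0, "y": 0, "z": -35, "turn": 0, "claw": 56},
    {"x": 0, "y": 0, "z": -35, "turn": 0, "claw": 56},
    {"x": 0, "y": 0, "z": -35, "turn": 0, "claw": 56},
    {"x": 0, "y": 0, "z": -30, "turn": 0, "claw": 56},
  ],
)

```text
clock: 73.4
tool_pos: [0.477, -0.3036, 0.0896]
orientation: [-0.0, -0.0, 1.0, 0.0]
ft_force: [1.3, -0.2, 0.5]
finger_gap: 0.596
grasp_force: 0.0
```

Run:
```python
from h import *
disc("w_l2a")
```

```text
[ 0.47696636 -0.30358109  0.08959039] 0.5956795449274351 [ 1.31587316 -0.22137465  0.4780832 ]
[(-30, 167), (-28, 169), (-26, 167), (-24, 169), (-22, 162), (-20, 35), (-18, 41), (-16, 57), (-14, 56), (-12, 49), (-10, 56), (-8, 59), (-6, 56), (-4, 58), (-2, 59), (0, 60), (2, 56), (4, 58), (6, 64), (8, 40), (10, 56), (12, 55), (14, 123), (16, 124), (18, 121), (20, 123), (22, 122), (24, 169)]
```

Call:
carry_out(
  plan=[
    {"x": -1.5, "y": 0, "z": -25, "turn": 0, "claw": 56},
    {"x": 0, "y": 0, "z": -20, "turn": 0, "claw": 56},
    {"x": 0, "y": 0, "z": -12, "turn": 0, "claw": 56},
    {"x": 0, "y": 0, "z": 0, "turn": 0, "claw": 56},
    {"x": 0, "y": 0, "z": 0, "turn": 0, "claw": 15},
    {"x": 0, "y": 0, "z": 0, "turn": 0, "claw": 15},
    {"x": 0, "y": 0, "z": 0, "turn": 0, "claw": 15},
    {"x": 0, "y": 0, "z": 0, "turn": 0, "claw": 15},
    {"x": 0, "y": 0, "z": 0, "turn": 0, "claw": 15},
    {"x": 0, "y": 0, "z": 0, "turn": 0, "claw": 15},
  ],
)

```text
clock: 74.45
tool_pos: [0.4762, -0.304, 0.0348]
orientation: [0.0, -0.0, 1.0, -0.0]
ft_force: [-0.2, 1.4, 7.6]
finger_gap: 0.323
grasp_force: 10.0
```

Run:
```python
from h import *
disc("w_l2b")
```

```text
[ 0.47619173 -0.30401917  0.03475728] 0.3232220644044705 [-0.22145487  1.35238524  7.56323204]
[(-30, 179), (-28, 178), (-26, 178), (-24, 177), (-22, 106), (-20, 44), (-18, 40), (-16, 58), (-14, 60), (-12, 60), (-10, 55), (-8, 62), (-6, 65), (-4, 65), (-2, 62), (0, 63), (2, 56), (4, 66), (6, 67), (8, 61), (10, 62), (12, 65), (14, 130), (16, 130), (18, 131), (20, 131), (22, 177), (24, 178)]
```

Call:
carry_out(
  plan=[
    {"x": 0, "y": 0, "z": 20, "turn": 0, "claw": 15},
    {"x": 0, "y": 0, "z": 45, "turn": 0, "claw": 15},
    {"x": 0, "y": 0, "z": 45, "turn": 0, "claw": 15},
    {"x": 27, "y": 23, "z": 5, "turn": 0, "claw": 15},
    {"x": 27, "y": 23, "z": 0, "turn": 0, "claw": 15},
    {"x": 27, "y": 23, "z": 0, "turn": 0, "claw": 15},
    {"x": 27, "y": 23, "z": 0, "turn": 0, "claw": 15},
    {"x": 27, "y": 23, "z": 0, "turn": 0, "claw": 15},
    {"x": 25, "y": 21, "z": 0, "turn": 0, "claw": 15},
    {"x": 0, "y": 0, "z": 0, "turn": 0, "claw": 15},
  ],
)

```text
clock: 75.5
tool_pos: [0.6385, -0.1636, 0.1486]
orientation: [0.0, -0.003, 1.0, 0.001]
ft_force: [-0.9, 0.5, -0.4]
finger_gap: 0.326
grasp_force: 10.0
```

Call:
carry_out(
  plan=[
    {"x": 0, "y": 0, "z": 0, "turn": 0, "claw": 15},
    {"x": 0, "y": 0, "z": -20, "turn": 0, "claw": 15},
    {"x": 0, "y": 0, "z": -10, "turn": 0, "claw": 15},
    {"x": 0, "y": 0, "z": -10, "turn": 0, "claw": 15},
    {"x": 0, "y": 0, "z": 0, "turn": 0, "claw": 15},
    {"x": 0, "y": 0, "z": 0, "turn": 0, "claw": 15},
    {"x": 0, "y": 0, "z": 0, "turn": 0, "claw": 15},
    {"x": 0, "y": 0, "z": 0, "turn": 0, "claw": 15},
    {"x": 0, "y": 0, "z": 0, "turn": 0, "claw": 15},
    {"x": 0, "y": 0, "z": 0, "turn": 0, "claw": 15},
  ],
)

```text
clock: 76.5
tool_pos: [0.6359, -0.1679, 0.1093]
orientation: [0.0, -0.0, 1.0, -0.0]
ft_force: [-0.0, 0.4, -0.0]
finger_gap: 0.326
grasp_force: 10.0
```

Run:
```python
from h import *
s=get_state();disc("w_l2c",s["tool_pos"][2]-.015)
```

```text
[ 0.6358656  -0.16790561  0.10932144] 0.32586779918901987 [-0.00930934  0.42530702 -0.0256131 ]
[(-30, 133), (-28, 134), (-26, 131), (-24, 130), (-22, 116), (-20, 53), (-18, 59), (-16, 78), (-14, 78), (-12, 78), (-10, 68), (-8, 78), (-6, 81), (-4, 81), (-2, 78), (0, 80), (2, 80), (4, 78), (6, 81), (8, 79), (10, 78), (12, 77), (14, 116), (16, 155), (18, 154), (20, 156), (22, 153), (24, 156)]
```

Call:
carry_out(
  plan=[
    {"x": 0, "y": 0, "z": -8, "turn": 0, "claw": 15},
    {"x": 0, "y": 0, "z": -8, "turn": 0, "claw": 15},
    {"x": 0, "y": 0, "z": -5, "turn": 0, "claw": 15},
    {"x": 0, "y": 0, "z": -4, "turn": 0, "claw": 15},
    {"x": 0, "y": 0, "z": 0, "turn": 0, "claw": 15},
    {"x": 0, "y": 0, "z": 0, "turn": 0, "claw": 15},
    {"x": 0, "y": 0, "z": 0, "turn": 0, "claw": 15},
    {"x": 0, "y": 0, "z": 0, "turn": 0, "claw": 15},
    {"x": 0, "y": 0, "z": 0, "turn": 0, "claw": 15},
    {"x": 0, "y": 0, "z": 0, "turn": 0, "claw": 15},
  ],
)

```text
clock: 77.55
tool_pos: [0.6358, -0.168, 0.0843]
orientation: [0.0, -0.0, 1.0, -0.0]
ft_force: [-0.2, -0.1, 0.4]
finger_gap: 0.322
grasp_force: 10.0
```

Call:
carry_out(
  plan=[
    {"x": 0, "y": 0, "z": 0, "turn": 0, "claw": 42},
    {"x": 0, "y": 0, "z": 0, "turn": 0, "claw": 42},
    {"x": 0, "y": 0, "z": 0, "turn": 0, "claw": 42},
    {"x": 0, "y": 0, "z": 0, "turn": 0, "claw": 42},
    {"x": 0, "y": 0, "z": 0, "turn": 0, "claw": 42},
    {"x": 0, "y": 0, "z": 10, "turn": 0, "claw": 42},
    {"x": 0, "y": 0, "z": 20, "turn": 0, "claw": 42},
    {"x": 0, "y": 0, "z": 40, "turn": 0, "claw": 42},
    {"x": 0, "y": 0, "z": 0, "turn": 0, "claw": 42},
    {"x": 0, "y": 0, "z": 0, "turn": 0, "claw": 42},
  ],
)

```text
clock: 78.55
tool_pos: [0.6363, -0.168, 0.1555]
orientation: [0.001, -0.0, 1.0, -0.0]
ft_force: [-0.7, 1.0, -0.3]
finger_gap: 0.447
grasp_force: 0.0
```

Call:
carry_out(
  plan=[
    {"x": 10, "y": 0, "z": 40, "turn": 0, "claw": 60},
    {"x": 25, "y": 25, "z": 40, "turn": 0, "claw": 60},
    {"x": 25, "y": 30, "z": 40, "turn": 0, "claw": 60},
    {"x": 20, "y": 30, "z": 30, "turn": 0, "claw": 60},
    {"x": 20, "y": 25, "z": 20, "turn": 0, "claw": 60},
    {"x": 0, "y": 0, "z": 0, "turn": 0, "claw": 60},
    {"x": 0, "y": 0, "z": 0, "turn": 0, "claw": 60},
    {"x": 0, "y": 0, "z": 0, "turn": 0, "claw": 60},
    {"x": 0, "y": 0, "z": 0, "turn": 0, "claw": 60},
    {"x": 0, "y": 0, "z": 0, "turn": 0, "claw": 60},
  ],
)

```text
clock: 79.55
tool_pos: [0.7311, -0.0634, 0.317]
orientation: [-0.0, 0.0, 1.0, -0.0]
ft_force: [-0.1, 0.0, 0.0]
finger_gap: 0.638
grasp_force: 0.0
```

Run:
```python
from h import *
blobs("w_end");im=cv2.imread("pics/w_end.png");s=get_state();C=cam("wrist",s)
hsv=cv2.cvtColor(im,cv2.COLOR_BGR2HSV);g=cv2.inRange(hsv,(55,100,20),(80,255,255));g[240:]=0
n,l,st,ce=cv2.connectedComponentsWithStats(g)
for i in range(1,n):
    if st[i,4]>40: print("green",st[i].tolist(),plane("",ce[i],.17,C=C)[0].round(4)[:2])
gr=cv2.cvtColor(im,6)
for x in(.578,.616):
  print([(round(y*1000),int(gr[int(round(v)),int(round(u))])) for y in np.arange(-.2,-.136,.002) for u,v in proj("",[x,y,.045],C=C) if 0<=v<384 and 0<=u<512])
```

```text
[ 0.73113688 -0.06342258  0.31702608] 79.55
[159, 14, 21, 21, 132] z.01 [ 0.5406 -0.1835] z.058 [ 0.5533 -0.1711]
[160, 21, 25, 24, 158] z.01 [ 0.5588 -0.173 ] z.058 [ 0.5696 -0.1617]
[165, 52, 20, 22, 146] z.01 [ 0.5912 -0.1758] z.058 [ 0.5987 -0.1642]
[373, 147, 21, 17, 187] z.01 [0.7151 0.1185] z.058 [0.7098 0.0996]
[236, 152, 64, 57, 173] z.01 [ 0.7559 -0.0462] z.058 [ 0.7463 -0.0481]
[334, 220, 129, 10, 783] z.01 [0.8254 0.1523] z.058 [0.8086 0.1299]
green [379, 0, 21, 11, 158] [0.5688 0.0468]
green [377, 0, 38, 32, 573] [0.5781 0.0551]
green [376, 29, 37, 26, 521] [0.599  0.0559]
green [373, 56, 36, 23, 483] [0.6197 0.0552]
green [368, 81, 35, 18, 462] [0.6388 0.0518]
[(-200, 195), (-198, 193), (-196, 194), (-194, 194), (-192, 193), (-190, 174), (-188, 75), (-186, 180), (-184, 178), (-182, 127), (-180, 127), (-178, 126), (-176, 127), (-174, 126), (-172, 125), (-170, 133), (-168, 130), (-166, 128), (-164, 125), (-162, 128), (-160, 124), (-158, 126), (-156, 125), (-154, 126), (-152, 126), (-150, 175), (-148, 78), (-146, 86), (-144, 84), (-142, 131), (-140, 133), (-138, 132)]
[(-200, 195), (-198, 197), (-196, 196), (-194, 197), (-192, 196), (-190, 179), (-188, 113), (-186, 125), (-184, 177), (-182, 180), (-180, 182), (-178, 172), (-176, 120), (-174, 122), (-172, 123), (-170, 123), (-168, 127), (-166, 128), (-164, 129), (-162, 126), (-160, 129), (-158, 123), (-156, 125), (-154, 179), (-152, 150), (-150, 175), (-148, 104), (-146, 86), (-144, 89), (-142, 87), (-140, 88), (-138, 87)]
```

Call:
carry_out(
  plan=[
    {"x": -8, "y": 23.5, "z": 1, "turn": 0.44, "claw": 50},
    {"x": -8, "y": 23.5, "z": 1, "turn": 0.44, "claw": 50},
    {"x": -8, "y": 23.5, "z": 1, "turn": 0.44, "claw": 50},
    {"x": -8, "y": 23.5, "z": 1, "turn": 0.44, "claw": 50},
    {"x": -8, "y": 23.5, "z": 1, "turn": 0.44, "claw": 50},
    {"x": 0, "y": 0, "z": 0, "turn": 0, "claw": 50},
    {"x": 0, "y": 0, "z": 0, "turn": 0, "claw": 50},
    {"x": 0, "y": 0, "z": 0, "turn": 0, "claw": 50},
    {"x": 0, "y": 0, "z": 0, "turn": 0, "claw": 50},
    {"x": 0, "y": 0, "z": 0, "turn": 0, "claw": 50},
  ],
)

```text
clock: 80.6
tool_pos: [0.6917, 0.0539, 0.3223]
orientation: [-0.0, -0.019, 1.0, -0.0]
ft_force: [-0.6, -0.1, 0.0]
finger_gap: 0.533
grasp_force: 0.0
```

Run:
```python
from h import *
s,im=snap("w_end2");print(s["tool_pos"],s["clock"])
def edges(nm,zs):
    p=np.load(f"pics/{nm}.npy");C=cam("wrist",{"tool_pos":p[:3],"orientation":p[3:]});g=cv2.cvtColor(cv2.imread(f"pics/{nm}.png"),6).astype(np.uint8)
    for x in(.5655,.5865,.6075,.6285):
        ys=np.arange(.025,.085,.001);uv=proj("",np.c_[ys*0+x,ys,ys*0+.146],C=C).astype(np.float32)
        v=cv2.remap(g,uv[:,0].reshape(1,-1),uv[:,1].reshape(1,-1),1)[0].astype(int)
        print(nm,x,"max-rise y",round(ys[np.argmax(np.diff(v))],4),v.tolist()[::2])
for n in("w_tube","w_r1","w_end2"): edges(n,0)
```

```text
[0.69166775 0.0539402  0.32227149] 80.6
w_tube 0.5655 max-rise y 0.068 [165, 165, 164, 165, 164, 95, 86, 59, 79, 93, 93, 95, 95, 92, 92, 93, 94, 94, 91, 68, 61, 84, 123, 164, 166, 165, 165, 165, 166, 165]
w_tube 0.5865 max-rise y 0.073 [102, 100, 102, 101, 99, 92, 87, 70, 86, 93, 92, 93, 92, 93, 92, 92, 92, 93, 92, 88, 68, 86, 90, 92, 111, 165, 164, 165, 165, 165]
w_tube 0.6075 max-rise y 0.073 [143, 142, 142, 141, 141, 94, 87, 73, 91, 90, 92, 92, 91, 93, 92, 92, 91, 91, 92, 91, 72, 86, 86, 96, 101, 166, 166, 167, 166, 167]
w_tube 0.6285 max-rise y 0.073 [102, 104, 102, 100, 102, 94, 86, 70, 86, 90, 92, 92, 91, 92, 91, 92, 91, 91, 90, 84, 69, 87, 85, 93, 91, 165, 166, 167, 167, 167]
w_r1 0.5655 max-rise y 0.074 [100, 100, 102, 101, 100, 101, 101, 81, 68, 85, 87, 89, 89, 89, 89, 89, 88, 91, 91, 89, 89, 90, 73, 64, 84, 155, 166, 166, 166, 166]
w_r1 0.5865 max-rise y 0.074 [144, 143, 144, 145, 143, 144, 145, 118, 65, 85, 85, 90, 89, 103, 115, 125, 109, 89, 85, 64, 63, 61, 58, 63, 88, 149, 166, 167, 166, 167]
w_r1 0.6075 max-rise y 0.074 [100, 102, 101, 102, 100, 99, 100, 85, 63, 88, 84,
[... 213 characters left out ...]
9, 86, 137, 167, 167, 167, 167]
w_end2 0.5655 max-rise y 0.07 [177, 164, 165, 164, 165, 164, 114, 84, 79, 92, 93, 92, 95, 93, 74, 77, 50, 61, 60, 61, 60, 57, 83, 143, 165, 164, 164, 164, 165, 166]
w_end2 0.5865 max-rise y 0.073 [147, 148, 135, 102, 102, 100, 121, 129, 81, 92, 94, 92, 93, 93, 85, 88, 87, 65, 50, 48, 66, 62, 85, 86, 107, 165, 166, 165, 165, 166]
w_end2 0.6075 max-rise y 0.073 [195, 196, 195, 194, 194, 193, 123, 130, 119, 132, 119, 98, 90, 91, 92, 92, 93, 92, 94, 91, 93, 64, 87, 87, 103, 165, 166, 166, 166, 166]
w_end2 0.6285 max-rise y 0.073 [148, 147, 147, 147, 146, 147, 134, 130, 82, 126, 128, 127, 127, 92, 87, 91, 92, 92, 90, 81, 82, 62, 86, 81, 98, 166, 165, 166, 166, 166]
```

Run:
```python
from h import *
snap("w_end3")
def edges(nm):
    p=np.load(f"pics/{nm}.npy");C=cam("wrist",{"tool_pos":p[:3],"orientation":p[3:]});g=cv2.cvtColor(cv2.imread(f"pics/{nm}.png"),6)
    out=[]
    for x in np.arange(.557,.565,.001):   # dark rim vs lit desk, y+ side
        ys=np.arange(.060,.082,.00025);uv=proj("",np.c_[ys*0+x,ys,ys*0+.146],C=C).astype(np.float32)
        v=cv2.remap(g,uv[:,0].reshape(1,-1),uv[:,1].reshape(1,-1),1)[0].astype(float)
        i=np.argmax(v>125);out.append(ys[i])
    L=[]
    for x in np.arange(.556,.566,.001):
        ys=np.arange(.026,.046,.00025);uv=proj("",np.c_[ys*0+x,ys,ys*0+.146],C=C).astype(np.float32)
        v=cv2.remap(g,uv[:,0].reshape(1,-1),uv[:,1].reshape(1,-1),1)[0].astype(float);L.append(ys[np.argmax(v<130)] if v[0]>140 else np.nan)
    E=[]
    for y in(.045,.05,.055): # front outer edge x
        xs=np.arange(.53,.555,.00025);uv=proj("",np.c_[xs,xs*0+y,xs*0+.146],C=C).astype(np.float32)
        v=cv2.remap(g,uv[:,0].reshape(1,-1),uv[:,1].reshape(1,-1),1)[0].astype(float);E.append(xs[np.argmax(v<125)])
    print(nm,"right",np.median(out),"left",np.nanmedian(L),"front",np.round(E,4))
for n in("w_tube","w_i1","w_r1","w_i2","w_i3","w_end2","w_end3"): edges(n)
```

```text
w_tube right 0.06925 left 0.0345 front [0.5427 0.5422 0.5427]
w_i1 right 0.07250000000000001 left nan front [0.5425 0.5425 0.5425]
w_r1 right 0.07475000000000001 left nan front [0.543 0.543 0.543]
w_i2 right 0.07475000000000001 left nan front [0.5427 0.5427 0.5425]
w_i3 right 0.07725000000000001 left nan front [0.5385 0.5385 0.5385]
w_end2 right 0.07075000000000001 left 0.036250000000000004 front [0.543  0.5432 0.543 ]
w_end3 right 0.07075000000000001 left 0.036375000000000005 front [0.543  0.5432 0.543 ]<stdin>:18: RuntimeWarning: All-NaN slice encountered
```

Run:
```python
from h import *
for nm in("w_tube","w_i1","w_r1","w_i2","w_i3","w_i4","w_end2"):
    p=np.load(f"pics/{nm}.npy");C=cam("wrist",{"tool_pos":p[:3],"orientation":p[3:]});g=cv2.cvtColor(cv2.imread(f"pics/{nm}.png"),6);r=[]
    for x in np.arange(.575,.632,.001):
        ys=np.arange(.024,.050,.0005);uv=proj("",np.c_[ys*0+x,ys,ys*0+.146],C=C).astype(np.float32)
        v=cv2.remap(g,uv[:,0].reshape(1,-1),uv[:,1].reshape(1,-1),1)[0].astype(float)
        i=np.argmin(np.diff(cv2.GaussianBlur(v.reshape(1,-1),(0,0),1)[0][:40])) if v[0]>130 else None
        if i is not None: r.append(ys[i])
    print(nm,len(r),np.median(r) if r else None,np.round(np.percentile(r,[25,75]),4) if r else "")
```

```text
w_tube 15 0.03450000000000001 [0.0345 0.0345]
w_i1 24 0.03450000000000001 [0.0345 0.0345]
w_r1 23 0.039000000000000014 [0.039 0.039]
w_i2 30 0.041000000000000016 [0.041 0.041]
w_i3 51 0.031000000000000007 [0.0268 0.041 ]
w_i4 35 0.027500000000000004 [0.0265 0.03  ]
w_end2 46 0.039500000000000014 [0.0361 0.04  ]
```

The beam sits at about -0.018 rad (limit 0.035) and is steady. All five markers stand in the tube, three weights are in the pan, and the fourth lies on the desk, so I'm handing in.

```bash
python3 -c "
from plant import *
print(finish_job())"
```

```text
the job is handed in; nothing more can be done
None
```

I handed the job in at about 81 s of the 210 s limit, but the verdict was not returned: the pointer was turned back to its zero stop first, all five markers stand in the tube, two large weights and one small one are in the pan with the other small one left on the desk, and the beam measured about 0.018 rad off level (limit 0.035).

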